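# Stack power modules on the transit base and lock them in

### The job

Stack the three power module cases on the blue transit base, lengthwise along it: the large one on the deck, the medium one on it and the small one on top, each set down gently and with no part of its underside hanging over the edge of what it rests on. Then swing the yellow keeper arm over the stack until it meets its stop, and let go. Do not move the other loose things on the bench.

Things in the scene. Friction and masses are not known exactly. Their poses are not given: they have to be found in the camera images.
- base: Blue steel transit base, fixed: flat plate 160 (x, its length) x 100 (y) mm, its top (the deck) 14 mm above the bench. Origin: on the bench under the deck centre; z up. On the left half of the bench, turned up to 0.2 rad. A 50 mm wide tongue runs on from its +x end to a steel post, 26 mm in diameter, axis 120 mm along +x from the origin, on which the keeper arm swings.
- keeper (a joint): Angle (rad) of the yellow keeper arm about its vertical post: 0 = closed, against its stop, arm along the base's -x, knob above the deck centre; grows counter-clockwise seen from above, to 2.0; near 1.5 the arm points to the base's -y. Starts at 1.25 to 1.75. Friction about 0.06 N m; it stays where left. Arm 22 mm wide, 12 thick, underside 135 mm above the bench, 6 mm above the finished stack.
- keeper_knob (a point): Centre of the upper half of the upright round black knob on the free end of the keeper arm, 120 mm from the hinge axis, 167 mm above the bench. The knob is a plain cylinder of 24 mm diameter, 40 mm tall, from 147 to 187 mm above the bench; this point is 20 mm below its top.
- large: The large module case: grey aluminium case with red end panels, a plain rigid box 130 (x) x 68 (y) x 45 (z, up) mm with flat base and top, about 0.75 kg. Origin: centre of its underside. Starts flat on the right half of the bench, its long axis within 0.5 rad of world x; grip it across its 68 mm width from above.
- large_c0 (a point): Corner of the underside of the large case, on its own +x +y side.
- large_c1 (a point): Corner of the underside of the large case, on its own +x -y side.
- large_c2 (a point): Corner of the underside of the large case, on its own -x -y side.
- large_c3 (a point): Corner of the underside of the large case, on its own -x +y side.
- medium: The medium module case: red case with black end panels, a plain rigid box 106 (x) x 56 (y) x 38 (z, up) mm with flat base and top, about 0.45 kg. Origin: centre of its underside. Starts flat on the right half of the bench, its long axis within 0.5 rad of world x; grip it across its 56 mm width from above.
- medium_c0 (a point): Corner of the underside of the medium case, on its own +x +y side.
- medium_c1 (a point): Corner of the underside of the medium case, on its own +x -y side.
- medium_c2 (a point): Corner of the underside of the medium case, on its own -x -y side.
- medium_c3 (a point): Corner of the underside of the medium case, on its own -x +y side.
- small: The small module case: black case with orange end panels, a plain rigid box 80 (x) x 44 (y) x 32 (z, up) mm with flat base and top, about 0.25 kg. Origin: centre of its underside. Starts flat on the right half of the bench, its long axis within 0.5 rad of world x; grip it across its 44 mm width from above.
- small_c0 (a point): Corner of the underside of the small case, on its own +x +y side.
- small_c1 (a point): Corner of the underside of the small case, on its own +x -y side.
- small_c2 (a point): Corner of the underside of the small case, on its own -x -y side.
- small_c3 (a point): Corner of the underside of the small case, on its own -x +y side.
- plug: Bystander, leave alone: orange power plug, 50 x 30 x 26 mm, loose on the bench. Origin at its underside.
- driver: Bystander, leave alone: screwdriver with green handle, 170 mm long, loose on the bench. Origin at its underside or on its long axis.
- spanner: Bystander, leave alone: steel spanner, 160 mm long, loose on the bench. Origin at its underside or on its long axis.
- meter: Bystander, leave alone: grey hand meter, 150 x 75 x 42 mm, loose on the bench. Origin at its underside.
- screwtray: Bystander, leave alone: yellow open tray, 100 x 80 x 30 mm, loose on the bench. Origin at its underside.
- can: Bystander, leave alone: white can, 54 mm in diameter, 140 mm tall, loose on the bench. Origin at its underside.
Not all that is in view belongs to the job. There is more than one size of the medium; the one meant has the size given above.

How it is judged:
By the outcome, as a careful person would: the job done as asked, in the order asked, and still so for the second after the job is handed in, with the robot touching nothing.
It also fails if it takes over 72 s, if anything falls off the work surface, if the arm or the gripper's body presses on something with over 40 N, if the wrist force passes 120 N, or if a joint passes its speed limit or range.

### The arm

A 6-joint arm with a two-finger parallel gripper is mounted at the origin on the work surface. World frame = base frame: x ahead of the robot, y to its left, z up, the work surface at z = 0. Lengths are in m, angles in rad, forces in N, time in s.
With the tool pointing down it reaches from about 0.35 to 0.8 m from the base axis. Payload 7.3 kg.
Tool frame: the origin (TCP) lies midway between the tips of the shut fingers; the grasp point (between the pads) lies 19 mm behind it; z points along the fingers, y is the direction in which the jaws open and shut (so a half turn about z gives the same grasp; the last joint's range is limited). The gripper opens to 85 mm and grips with 20 to 120 N. Pads are 22 mm wide; open, the fingers measure 114 mm over their backs; the gripper's body (76 mm by 85 mm) begins 54 mm behind the grasp point. The pads swing forward as they close: fully open they stand 13 mm farther back than shut.
Start: joints at [-1.387, 0.342, 1.524, -0, 1.275, -0.146], TCP at [0.17, -0.497, 0.195] pointing down, gripper open.
Joint ranges: [-2.53, 2.53], [-0.77, 2.02], [0.04, 2.7], [-1, 4.14], [0.28, 2.66], [-3.11, 3.11]. Speed limits (rad/s): [2.57, 2.57, 3.14, 3.14, 3.14, 3.14].

### API

Orientations are given as a rotation vector (axis times angle).
In Python, from rig import get_state, optics, bot gives the robot as it stands.
- The arm moves only by the tool servo_tool, never from a script. Its argument "rows" is a list that holds one entry, the list of rows, each a list of 4 numbers: the shift along the tool's x, y, z in m, then the turn about the tool's z in rad. A call has 1 to 5 rows; each row is the pose to reach, as a shift and turn from the pose measured when the call began, along the tool's axes at that moment; what a row does not reach only later rows make up. A row lasts 1/10 s, in which the tool goes at most 50 mm and 8.59 degrees, less where a joint would pass 70% of its speed; a pose out of reach is approached as far as the arm can. A call with a gripper value outside its range is refused whole. "fingers" is the closure, from 0 (fully open) to 1 (shut), set as the call begins (left out, the last holds). The fingers move at their own pace and stop on an object; "force" is the grip in N (left out, the last holds). Time passes only in rows, so rows that repeat a pose let the fingers close. It gives the time, the measured TCP pose, the force and the opening at its end, in the units of the state.
- get_state(): the state, without advancing time (a new reading comes with each control period).
- optics.snapshot(name): name is "side" or "top"; returns a dict with "color" (480x640x3 uint8, blue, green, red), "intrinsics" (3x3 intrinsics, pixels), "dist_coeffs" ([k1, k2, p1, p2, k3] as OpenCV has them; the pictures are not rectified), "world_from_camera" (4x4, takes a point from camera to world coordinates). Camera axes: x right, y down, z forward; pixel columns grow to the right and rows downward; lengths in m; the calibration is good to about 2 mm. A picture is of the moment at which its call begins. There is no depth.
- bot.close_job(): hands the job in, once; it reports no verdict.
The state is a dict: "time_s": time; "joint_pos": joint angles; "joint_velocities": joint speeds; "effort": joint torques, N m; "tcp_pos": TCP position; "tcp_rot": TCP orientation; "ft_force": force on the tool from outside, world axes, zero at the start; "moment": the same for the moment, N m; "grip_width": finger opening in m.
Only numpy, scipy, OpenCV 4.12 (cv2) and the standard library are available. Lean on these libraries where they do the work, as an engineer would, in place of code of your own. Each camera call takes 0.05 s, during which the arm holds its last target.

## Working session

There is one attempt and no reset: what is moved stays moved. The work goes in short steps, Python scripts to look and compute and a tool call to move; the robot and the scene stay as the last step left them, time stands still between calls to the robot, and variables do not carry over. Pictures are saved under pics/ and viewed, and the job is handed in when it is done.

Besides the shell and the picture viewer there is one more tool, called after "Emit:" as name([rows], argument=value, ...), one row to a line, values as JSON. servo_tool: Moves the arm, as the interface text tells. Its arguments: {"type":"object","properties":{"rows":{"type":"array","items":{"type":"array","items":{"type":"array","items":{"type":"number"}}}},"fingers":{"type":"number"},"force":{"type":"number"}},"required":["rows"]}

```bash
ls; mkdir -p pics; python3 - <<'E'
from rig import get_state, optics, bot
import cv2,numpy as np
for n in("top","side"):
    s=optics.snapshot(n); cv2.imwrite(f"pics/{n}0.png",s["color"]); print(n,np.round(s["intrinsics"],1).tolist(),s["dist_coeffs"],np.round(s["world_from_camera"],3).tolist())
    np.savez(f"{n}0.npz",**s)
print(get_state())
E
```

```text
pics
top [[536.6, 0.0, 322.9], [0.0, 536.6, 244.1], [0.0, 0.0, 1.0]] [-0.0410258  0.         0.         0.         0.       ] [[-0.022, -0.98, 0.198, 0.247], [-1.0, 0.025, 0.014, -0.02], [-0.018, -0.197, -0.98, 1.499], [0.0, 0.0, 0.0, 1.0]]
side [[523.3, 0.0, 318.1], [0.0, 523.3, 229.0], [0.0, 0.0, 1.0]] [0.03965005 0.         0.         0.         0.        ] [[-0.999, -0.012, 0.033, 0.493], [-0.034, 0.55, -0.834, 0.918], [-0.008, -0.835, -0.55, 0.732], [0.0, 0.0, 0.0, 1.0]]
{'time_s': 0.1, 'joint_pos': array([-1.38699938e+00,  3.42614615e-01,  1.52490085e+00,  5.34683718e-05,
        1.27543019e+00, -1.45985831e-01]), 'joint_velocities': array([-9.48668131e-04,  8.80983047e-04, -1.86755776e-03, -1.12206237e-06,
       -9.60997961e-04, -6.74284738e-04]), 'effort': array([ 1.54517416e-03, -4.34447050e+01, -2.46490824e+01, -1.94916206e-04,
        4.76835557e-03, -1.25418080e-05]), 'tcp_pos': array([ 0.16998547, -0.49629336,  0.19472265]), 'tcp_rot': array([-3.09764933e+00, -5.15430972e-01, -4.01250503e-05]), 'ft_force': array([0.13493621, 0.15357185, 0.41878958]), 'moment': array([-0.01618955,  0.0529011 ,  0.0059088 ]), 'grip_width': 0.08539167860939269}
```

View pics/top0.png

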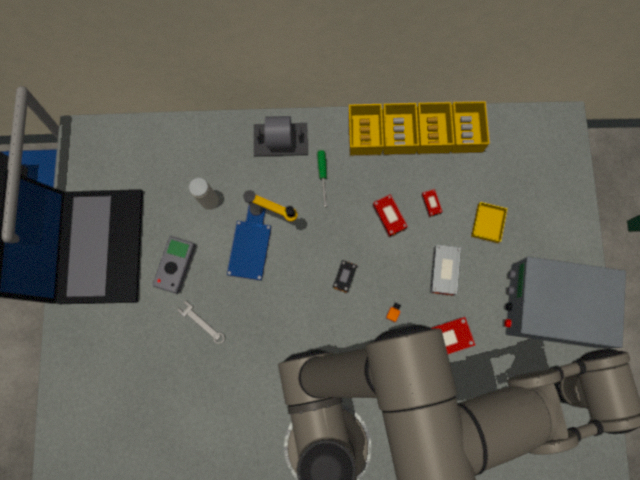

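View pics/side0.png

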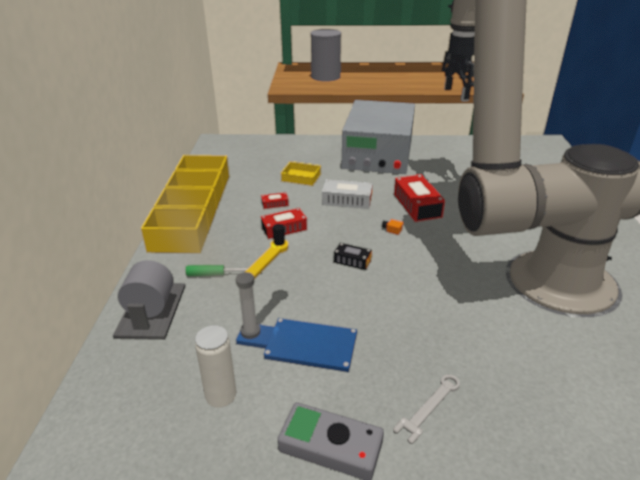

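Candidates for the medium (red): top pixels (390,215), (431,203) and (453,337), the last partly hidden by the arm. Large: the grey case at (446,270), not the meter at (175,265) or the instrument at (568,300). Small: the black case at (345,276). I'll check these in close crops.

```bash
python3 - <<'E'
import cv2,numpy as np
t=np.load("top0.npz")["color"]; s=np.load("side0.npz")["color"]
a=cv2.resize(t[180:380,320:520],(600,600),interpolation=cv2.INTER_CUBIC)
cv2.imwrite("pics/crop_t.png",a)
b=cv2.resize(s[150:290,230:450],None,fx=3.6,fy=3.6,interpolation=cv2.INTER_CUBIC)
cv2.imwrite("pics/crop_s.png",b)
c=cv2.resize(t[170:300,210:320],None,fx=4.5,fy=4.5,interpolation=cv2.INTER_CUBIC)
cv2.imwrite("pics/crop_b.png",c)
E
```

```text
(no output)
```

View pics/crop_t.png

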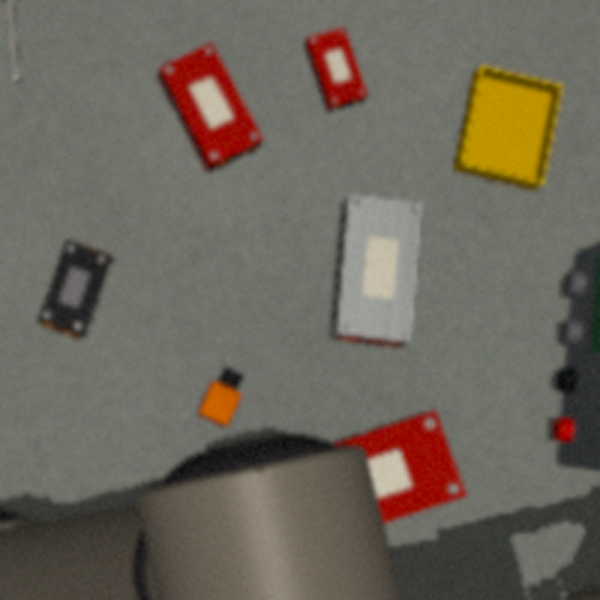

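View pics/crop_s.png

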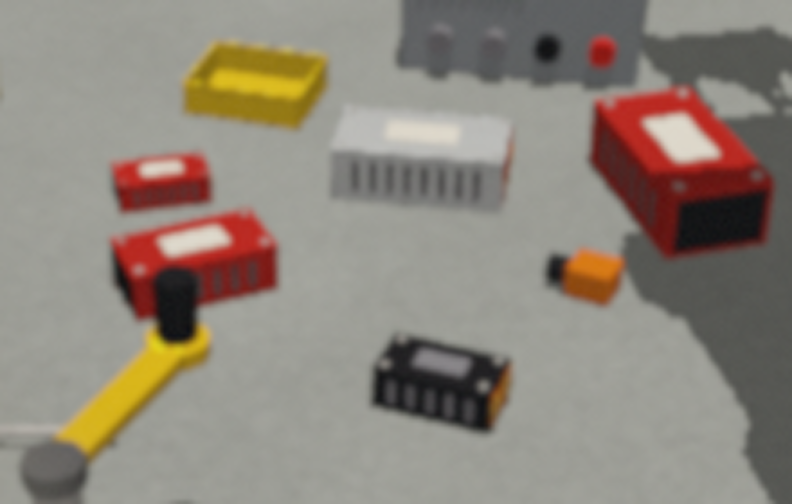

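View pics/crop_b.png

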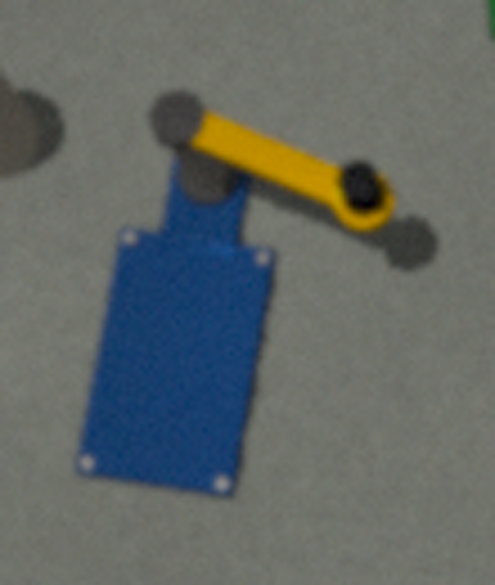

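```bash
cat > h.py <<'E'
import cv2,numpy as np
def ray(s,uv,z):
    uv=np.asarray(uv,float).reshape(-1,1,2)
    n=cv2.undistortPoints(uv,s["intrinsics"],s["dist_coeffs"]).reshape(-1,2)
    T=s["world_from_camera"]; d=np.c_[n,np.ones(len(n))]@T[:3,:3].T; o=T[:3,3]
    return o+d*((z-o[2])/d[:,2])[:,None]
def proj(s,P):
    T=np.linalg.inv(s["world_from_camera"]); r,_=cv2.Rodrigues(T[:3,:3])
    return cv2.projectPoints(np.asarray(P,float).reshape(-1,3),r,T[:3,3],s["intrinsics"],s["dist_coeffs"])[0].reshape(-1,2)
def rect(P):
    (c,(w,h),a)=cv2.minAreaRect((P[:,:2]*1000).astype(np.float32))
    if w<h: w,h,a=h,w,a+90
    a=(a+90)%180-90
    return np.round(np.array(c),1),round(w,1),round(h,1),round(np.radians(a),3)
def blob(mask,seed=None):
    n,l,st,c=cv2.connectedComponentsWithStats(mask.astype(np.uint8))
    i=l[seed[1],seed[0]] if seed is not None else 1+np.argmax(st[1:,4])
    return l==i
def contour(m):
    c,_=cv2.findContours(m.astype(np.uint8),cv2.RETR_EXTERNAL,cv2.CHAIN_APPROX_NONE)
    return max(c,key=len).reshape(-1,2)
E
python3 - <<'E'
from h import *
t=dict(np.load("top0.npz")); s=dict(np.load("side0.npz"))
I=t["color"].astype(int); hsv=cv2.cvtColor(t["color"],cv2.COLOR_BGR2HSV)
# profiles across large
for p in [(446,270)]: print([tuple(I[270,u]) for u in range(424,466,2)])
print([tuple(I[215,u]) for u in range(370,410,2)])
print([tuple(I[276,u]) for u in range(328,362,2)])
def red(I): return (I[...,2]>90)&(I[...,1]<70)&(I[...,0]<70)
m=red(I).astype(np.uint8)
for nm,sd,z in [("A",(380,205),.038),("B",(431,195),.032),("C",(465,335),.05)]:
    b=blob(m,sd);print(nm,b.sum(),rect(ray(t,contour(b),z)))
bl=((I[...,0]>90)&(I[...,2]<60)&(I[...,0]-I[...,2]>50)).astype(np.uint8)
b=blob(bl,(248,250)).astype(np.uint8)
o=cv2.morphologyEx(b,cv2.MORPH_OPEN,np.ones((23,23)));print("deck",rect(ray(t,contour(o),.014)),rect(ray(t,contour(b),.014)))
# labels
g=cv2.cvtColor(t["color"],cv2.COLOR_BGR2GRAY)
E
```

```text
[(np.int64(107), np.int64(117), np.int64(114)), (np.int64(106), np.int64(113), np.int64(111)), (np.int64(106), np.int64(114), np.int64(109)), (np.int64(98), np.int64(107), np.int64(105)), (np.int64(58), np.int64(61), np.int64(61)), (np.int64(136), np.int64(138), np.int64(139)), (np.int64(151), np.int64(155), np.int64(155)), (np.int64(154), np.int64(157), np.int64(156)), (np.int64(153), np.int64(160), np.int64(158)), (np.int64(168), np.int64(188), np.int64(194)), (np.int64(172), np.int64(191), np.int64(199)), (np.int64(170), np.int64(191), np.int64(198)), (np.int64(169), np.int64(190), np.int64(199)), (np.int64(168), np.int64(190), np.int64(195)), (np.int64(157), np.int64(165), np.int64(168)), (np.int64(149), np.int64(151), np.int64(151)), (np.int64(145), np.int64(150), np.int64(148)), (np.int64(142), np.int64(146), np.int64(144)), (np.int64(102), np.int64(108), np.int64(107)), (np.int64(107), np.int64(114), np.int64(113)), (np.int64(110), np.int64(118), np.int64(116))]
[(np.int64(106), np.int64(116), np.int64(111)), (np.int64(112), np.int64(116), np.int64(115)), (np.int64(110), np.in
[... 1192 characters left out ...]
nt64(106), np.int64(109)), (np.int64(105), np.int64(104), np.int64(110)), (np.int64(77), np.int64(74), np.int64(76)), (np.int64(35), np.int64(35), np.int64(36)), (np.int64(39), np.int64(42), np.int64(38)), (np.int64(88), np.int64(96), np.int64(95)), (np.int64(107), np.int64(116), np.int64(115)), (np.int64(106), np.int64(115), np.int64(112)), (np.int64(106), np.int64(115), np.int64(114))]
A 551 (array([ 621. , -189.5]), 108.7, 56.9, np.float64(0.432))
B 240 (array([ 656.2, -310.7]), 71.5, 38.2, np.float64(0.275))
C 673 (array([ 282. , -341.9]), 93.3, 79.9, np.float64(-1.284))
deck (array([536.9, 212.4]), 146.9, 96.5, np.float64(-0.023)) (array([553. , 207.7]), 192.1, 96.7, np.float64(-0.178))
```

Medium = red case at (390,215): it measures 108.7 x 57 mm. (431,203) is 71 x 38 and (453,337) is about 80 wide, so both are decoys.

```bash
cat > meas.py <<'E'
from h import *
def screws(s,box,z,L,W,thr=18):
    "bright dots in box, ray to z, return pts"
    u0,v0,u1,v1=box
    g=cv2.cvtColor(s["color"],cv2.COLOR_BGR2GRAY)[v0:v1,u0:u1].astype(np.float32)
    k=cv2.resize(g,None,fx=4,fy=4,interpolation=cv2.INTER_CUBIC)
    th=cv2.morphologyEx(k,cv2.MORPH_TOPHAT,cv2.getStructuringElement(cv2.MORPH_ELLIPSE,(23,23)))
    n,l,st,c=cv2.connectedComponentsWithStats((th>thr).astype(np.uint8))
    out=[]
    for i in range(1,n):
        if 20<st[i,4]<350: 
            m=l==i; w=th*m; vv,uu=np.nonzero(m)
            out.append(((w[m]@uu/w[m].sum()+.5)/4-.5+u0,(w[m]@vv/w[m].sum()+.5)/4-.5+v0))
    return np.array(out)
E
python3 - <<'E'
from meas import *
t=dict(np.load("top0.npz")); s=dict(np.load("side0.npz"))
for nm,box,z in [("deck",(224,215,275,284),.014),("med",(370,192,411,238),.038),("small",(330,257,361,295),.032)]:
    p=screws(t,box,z,0,0); print(nm); 
    for a,b in zip(p,ray(t,p,z)): print(np.round(a,1),np.round(b*1000,1)[:2])
I=t["color"].astype(int); g=I.mean(2)
m=(g>128)&(I.max(2)-I.min(2)<45); b=blob(m.astype(np.uint8),(438,265)); print("large",b.sum(),rect(ray(t,contour(b),.045)))
m=(I[...,2]>115)&(I[...,1]<110)
E
```

```text
deck
[238.4 222.4] [615.8 240.7]
[267.8 227. ] [600.  156.4]
[228.9 272.4] [472.1 266.2]
[258.8 277. ] [457.  181.9]
med
[389. 197.] [ 672.4 -189.2]
[376.2 203.1] [ 655.4 -152.5]
[370.4 204.9] [ 650.8 -135.8]
[383.3 208.6] [ 639.  -171.6]
[396.3 218.6] [ 609.1 -206.7]
[390.3 221.7] [ 600.8 -189.5]
[403.9 225.1] [ 589.8 -227.1]
[391.  231.2] [ 573.3 -190.3]
[391.2 236.9] [ 557.1 -190.2]
small
[343.3 262.7] [488.8 -55. ]
[353.3 266. ] [478.8 -82.3]
[335.2 284.6] [428.5 -30.9]
[345.5 288.1] [418.1 -59. ]
[345.6 293.8] [402.4 -58.8]
large 1134 (array([ 464. , -335.9]), 128.9, 66.8, np.float64(-0.146))
```

```bash
python3 - <<'E'
from meas import *
t=dict(np.load("top0.npz")); s=dict(np.load("side0.npz"))
def box(c,yaw,L,W,z):
    R=np.array([[np.cos(yaw),-np.sin(yaw)],[np.sin(yaw),np.cos(yaw)]])
    p=np.array([[1,1],[1,-1],[-1,-1],[-1,1]])*[L/2,W/2]@R.T+c
    return np.c_[p,np.full(4,z)]/1000
im={"s":s["color"].copy(),"t":t["color"].copy()}
for c,y,L,W,z in [((536.2,211.3),-.176,160,100,14),((464,-335.9),-.146,130,68,45),((622.7,-189.8),.43,106,56,38),((453.5,-56.8),-.373,80,44,32)]:
    for k,S in(("s",s),("t",t)):
        big=im[k]
        p=proj(S,box(c,y,L,W,z)); cv2.polylines(big,[np.round(p*16).astype(np.int32)],True,(255,255,0),1,cv2.LINE_AA,4)
cv2.imwrite("pics/ov_s.png",cv2.resize(im["s"][150:380,230:450],None,fx=2.6,fy=2.6,interpolation=cv2.INTER_CUBIC))
cv2.imwrite("pics/ov_t.png",cv2.resize(im["t"][180:310,220:480],None,fx=3,fy=3,interpolation=cv2.INTER_CUBIC))
E
```

```text
(no output)
```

View pics/ov_s.png

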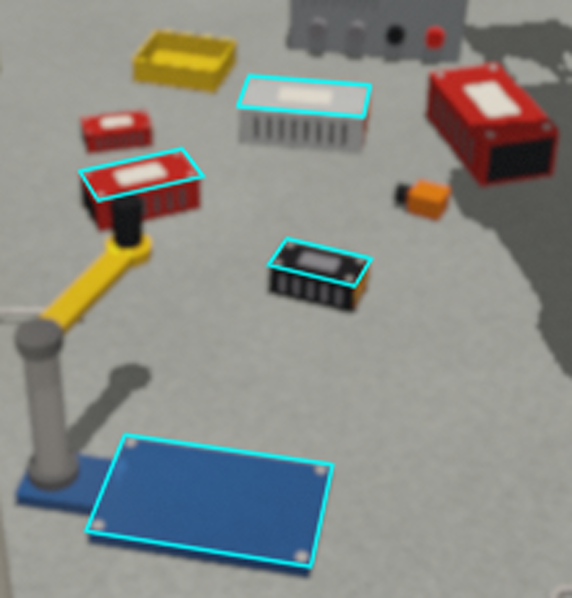

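View pics/ov_t.png

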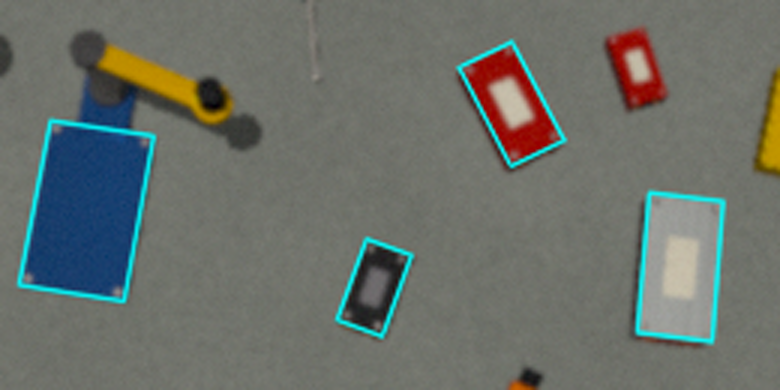

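The outlines of the measured poses land on the deck and the three cases in both views, within about a pixel. Next is the large case.

```bash
cat > go.py <<'E'
import sys,numpy as np
from scipy.spatial.transform import Rotation as R
from rig import get_state
x,y,z,yaw=map(float,sys.argv[1:5])
s=get_state(); M=R.from_rotvec(s["tcp_rot"]).as_matrix(); p=s["tcp_pos"]
th=np.arctan2(M[1,0],M[0,0]); d=M.T@(np.array([x,y,z])-p)
turn=-((yaw-th+np.pi/2)%np.pi-np.pi/2)
print("t",round(s["time_s"],2),"p",np.round(p,4),"th",round(th,3),"tilt",round(np.arccos(-M[2,2]),4),"w",round(s["grip_width"],4),"F",np.round(s["ft_force"],1))
print("shift",np.round(d,4),"turn",round(turn,3),"q",np.round(s["joint_pos"],2))
E
python3 go.py 0.464 -0.336 0.12 -0.146
```

```text
t 0.1 p [ 0.17   -0.4963  0.1947] th 0.33 tilt 0.0014 w 0.0854 F [0.1 0.2 0.4]
shift [ 0.3301 -0.0563  0.0749] turn 0.476 q [-1.39  0.34  1.52  0.    1.28 -0.15]
```

Emit:
servo_tool([
  [[0.045, -0.008, 0, 0.1], [0.09, -0.016, 0, 0.2], [0.135, -0.024, 0, 0.3], [0.18, -0.032, 0, 0.4], [0.225, -0.04, 0, 0.476]],
], fingers=0)

```text
time_s: 0.6
tcp_pos: [0.3712, -0.3843, 0.1945]
tcp_rot: [-3.131, 0.236, 0.001]
ft_force: [1.6, -1.2, -0.5]
grip_width: 0.0855
```

```bash
python3 go.py 0.464 -0.336 0.09 -0.146
```

```text
t 0.6 p [ 0.3712 -0.3843  0.1945] th -0.15 tilt 0.0019 w 0.0855 F [ 1.6 -1.2 -0.5]
shift [ 0.0846 -0.0615  0.1046] turn -0.004 q [-0.95  0.36  1.5   0.    1.28  0.77]
```

Emit:
servo_tool([
  [[0.04, -0.03, 0.01, 0], [0.08, -0.058, 0.02, 0], [0.0846, -0.0615, 0.06, 0], [0.0846, -0.0615, 0.104, 0], [0.0846, -0.0615, 0.104, 0]],
])

```text
time_s: 1.1
tcp_pos: [0.461, -0.3323, 0.0846]
tcp_rot: [-3.123, 0.233, 0.017]
ft_force: [-0.4, -0.3, -1.4]
grip_width: 0.0854
```

```bash
python3 go.py 0.464 -0.336 0.003 -0.146
```

```text
t 1.1 p [ 0.461  -0.3323  0.0846] th -0.149 tilt 0.0146 w 0.0854 F [-0.4 -0.3 -1.4]
shift [0.0044 0.0039 0.0816] turn -0.003 q [-0.76  0.54  1.54  0.    1.08  0.96]
```

Emit:
servo_tool([
  [[0.0044, 0.004, 0.0, 0], [0.0044, 0.004, 0.0, 0], [0.0044, 0.004, 0.0, 0]],
])

```text
time_s: 1.4
tcp_pos: [0.4655, -0.3383, 0.0866]
tcp_rot: [-3.125, 0.235, 0.013]
ft_force: [-0.4, -0.7, -0.9]
grip_width: 0.0854
```

```bash
python3 go.py 0.464 -0.336 0.003 -0.146
```

```text
t 1.4 p [ 0.4655 -0.3383  0.0866] th -0.15 tilt 0.011 w 0.0854 F [-0.4 -0.7 -0.9]
shift [-0.0011 -0.0015  0.0836] turn -0.004 q [-0.76  0.54  1.52  0.    1.09  0.96]
```

Emit:
servo_tool([
  [[-0.001, -0.0015, 0.03, -0.004], [-0.001, -0.0015, 0.055, -0.004], [-0.001, -0.0015, 0.075, -0.004], [-0.001, -0.0015, 0.082, -0.004], [-0.001, -0.0015, 0.082, -0.004]],
])

```text
time_s: 1.9
tcp_pos: [0.4641, -0.3363, 0.005]
tcp_rot: [-3.126, 0.229, 0.012]
ft_force: [0.8, -0.4, 0.0]
grip_width: 0.0855
```

```bash
python3 go.py 0.464 -0.336 0.003 -0.146; python3 - <<'E'
from rig import optics
import cv2
s=optics.snapshot("side");cv2.imwrite("pics/s1.png",cv2.resize(s["color"][60:260,280:480],(600,600)))
E
```

```text
t 1.9 p [ 0.4641 -0.3363  0.005 ] th -0.146 tilt 0.011 w 0.0855 F [ 0.8 -0.4  0. ]
shift [-0.0002 -0.0003  0.002 ] turn -0.0 q [-0.76  0.64  1.6   0.    0.91  0.96]
```

View pics/s1.png

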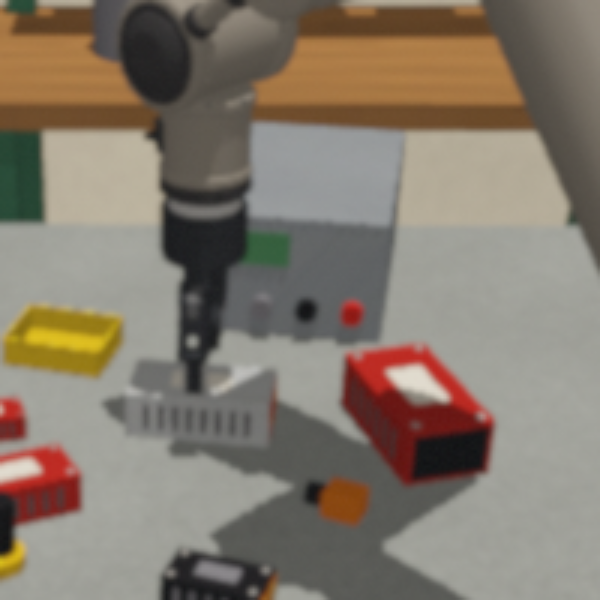

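The near finger's tip appears at about (193,390) in the crop, close to the case's top edge. I'll check that by projecting points before closing.

```bash
python3 - <<'E'
from h import *
from rig import optics
s=optics.snapshot("side");im=cv2.resize(s["color"][140:230,320:400],None,fx=7,fy=7,interpolation=cv2.INTER_CUBIC)
u=np.array([np.sin(.146),np.cos(.146)])
c=np.array([.464,-.336])
for z in(0.005,.018,.03,.045):
  for d in(.045,-.045,.034):
    p=proj(s,[*(c+u*d),z])[0]; q=((p-[320,140]+.5)*7).astype(int); cv2.circle(im,q.tolist(),3,(255,255,0) if d==.045 else (0,255,0) if d<0 else (0,0,255),-1); print(z,d,p.round(1))
cv2.imwrite("pics/s2.png",im)
E
```

```text
0.005 0.045 [344.1 207.4]
0.005 -0.045 [348.5 191.2]
0.005 0.034 [344.7 205.3]
0.018 0.045 [344.2 203.2]
0.018 -0.045 [348.6 187.2]
0.018 0.034 [344.8 201.1]
0.03 0.045 [344.3 199.3]
0.03 -0.045 [348.7 183.4]
0.03 0.034 [344.9 197.3]
0.045 0.045 [344.4 194.4]
0.045 -0.045 [348.9 178.6]
0.045 0.034 [345.  192.4]
```

View pics/s2.png

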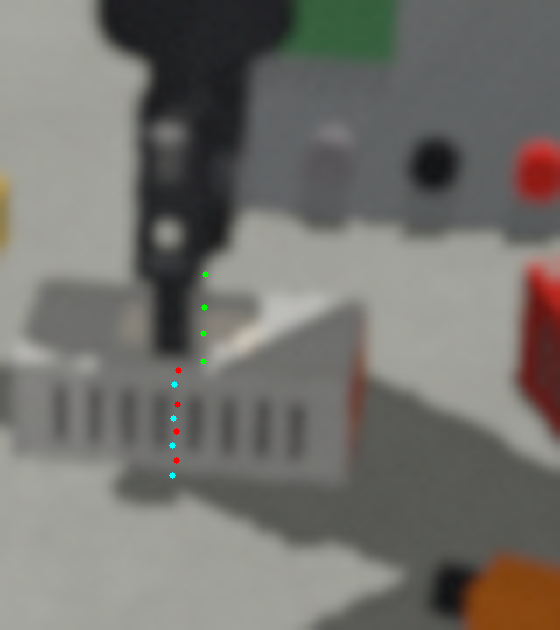

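The slot expected at column ~165 is hidden by a light-coloured fingertip, so the near finger is in front of the face. I'll close; the width should read about 68 mm.

Emit:
servo_tool([
  [[0, 0, 0.002, 0], [0, 0, 0.002, 0], [0, 0, 0.002, 0], [0, 0, 0.002, 0], [0, 0, 0.002, 0]],
], fingers=1, force=50)

```text
time_s: 2.5
tcp_pos: [0.4683, -0.3398, 0.0093]
tcp_rot: [3.132, -0.229, 0.004]
ft_force: [0.1, 3.6, 17.4]
grip_width: 0.0122
```

```bash
python3 go.py 0.464 -0.336 0.23 -0.146
```

```text
t 2.5 p [ 0.4683 -0.3398  0.0093] th -0.146 tilt 0.0028 w 0.0122 F [ 0.1  3.6 17.4]
shift [-0.0042 -0.0031 -0.2208] turn -0.0 q [-0.76  0.64  1.59  0.    0.91  0.96]
```

It closed to 12 mm with 17 N pushing up, so the case is not between the fingers. I'll look before doing anything else.

```bash
python3 - <<'E'
from h import *
from rig import optics,get_state
s=optics.snapshot("side");cv2.imwrite("pics/s3.png",cv2.resize(s["color"][110:230,300:420],None,fx=5,fy=5,interpolation=cv2.INTER_CUBIC))
s=optics.snapshot("top");cv2.imwrite("pics/t3.png",cv2.resize(s["color"][150:350,340:540],None,fx=3,fy=3,interpolation=cv2.INTER_CUBIC))
print(get_state()["grip_width"],get_state()["ft_force"])
E
```

```text
0.0005566573882631255 [-1.29216972 -9.54014522 18.97551218]
```

View pics/s3.png

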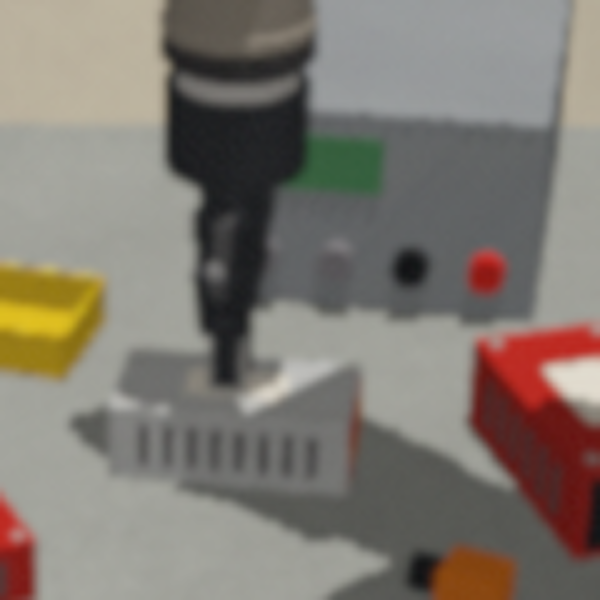

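View pics/t3.png

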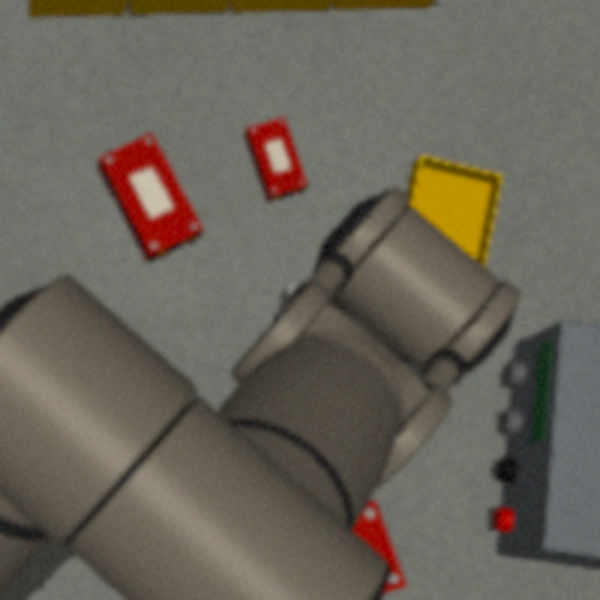

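The shut fingertips rest on the case's top (z ≈ 45 mm) while the reported TCP is z = 9 mm. So the reported TCP differs from the real tip by about 36 mm. I'll lift off and measure the tip in both cameras.

Emit:
servo_tool([
  [[0, 0, -0.03, 0], [0, 0, -0.07, 0], [0, 0, -0.1, 0], [0, 0, -0.1, 0], [0, 0, -0.1, 0]],
])

```text
time_s: 3.1
tcp_pos: [0.4682, -0.34, 0.1097]
tcp_rot: [3.131, -0.229, 0.006]
ft_force: [-0.3, 0.6, -0.6]
grip_width: -0.0001
```

```bash
python3 - <<'E'
from h import *
from rig import optics,get_state
st=get_state();print(st["tcp_pos"],st["joint_pos"],st["grip_width"],st["ft_force"])
s=optics.snapshot("side");np.savez("side4.npz",**s)
im=cv2.resize(s["color"][90:210,300:420],None,fx=5,fy=5,interpolation=cv2.INTER_CUBIC)
p=proj(s,st["tcp_pos"])[0];print(p); cv2.circle(im,((p-[300,90]+.5)*5).astype(int).tolist(),3,(255,255,0),-1)
cv2.imwrite("pics/s4.png",im)
I=s["color"].astype(int);g=I.mean(2)
b=blob(((g>128)&(I.max(2)-I.min(2)<45)).astype(np.uint8),(340,196)) if 0 else None
E
```

```text
[ 0.46816792 -0.33995953  0.10974103] [-7.61012784e-01  5.13737666e-01  1.49941340e+00  9.41802690e-04
  1.12400309e+00  9.55265435e-01] -5.805194611780726e-05 [-0.28992191  0.59222268 -0.58309999]
[345.65461338 164.13761716]
```

View pics/s4.png

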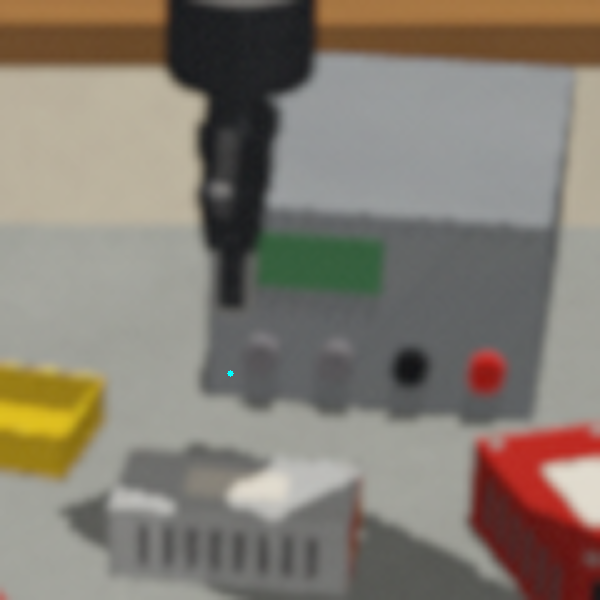

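```bash
python3 - <<'E'
from h import *
from rig import optics
s=dict(np.load("side4.npz"))
I=cv2.cvtColor(s["color"],cv2.COLOR_BGR2GRAY)
print(I[138:160,344:349])
print("contact tip on z=.045",ray(s,[[345,187]],.045), proj(s,[.4683,-.3398,.045]), "now +z", [proj(s,[.4682,-.34,.1097+d])[0].round(1) for d in(.03,.036,.042)])
t=optics.snapshot("top");cv2.imwrite("pics/t4.png",cv2.resize(t["color"][180:320,380:520],None,fx=4,fy=4,interpolation=cv2.INTER_CUBIC))
E
```

```text
[[ 35  33  32  33  29]
 [ 38  31  31  31  32]
 [ 46  31  30  34  38]
 [ 51  34  33  34  48]
 [ 54  35  34  38  54]
 [ 52  36  35  40  57]
 [ 51  34  32  41  59]
 [ 50  34  33  38  60]
 [ 50  33  32  38  60]
 [ 50  35  35  41  61]
 [ 50  36  37  42  62]
 [ 50  37  36  41  62]
 [ 57  44  41  45  66]
 [ 77  67  67  68  79]
 [ 94  92  89  91  93]
 [100 100 100  99 101]
 [ 99 101 101 101 101]
 [ 99  99 100 100 101]
 [ 99  99 100  99  99]
 [ 99  99  99  99 100]
 [ 99 100  99 100 101]
 [101  99  99 100  98]]
contact tip on z=.045 [[ 0.46864106 -0.332119    0.045     ]] [[345.10106087 185.63911705]] now +z [array([345.9, 153.8]), array([345.9, 151.7]), array([346. , 149.6])]
```

View pics/t4.png

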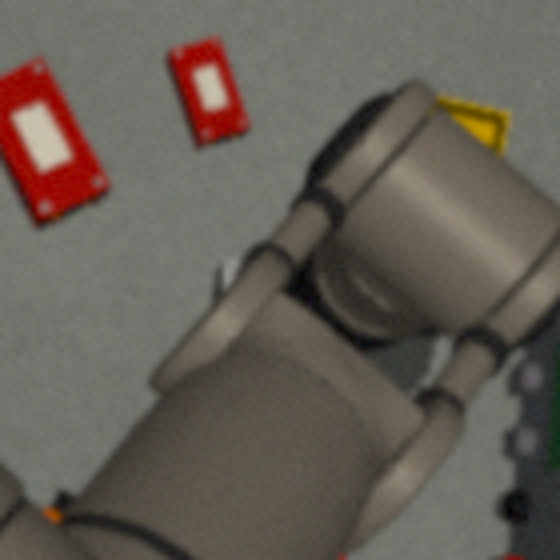

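The near-face slot hidden while the gripper was open suggests a light tip that is hard to see. I'll open the gripper here and look again with contrast.

Emit:
servo_tool([
  [[0, 0, 0, 0], [0, 0, 0, 0], [0, 0, 0, 0], [0, 0, 0, 0], [0, 0, 0, 0]],
], fingers=0)

```text
time_s: 3.7
tcp_pos: [0.4674, -0.3392, 0.1078]
tcp_rot: [-3.133, 0.229, -0.001]
ft_force: [0.0, 0.2, 0.4]
grip_width: 0.0721
```

```bash
python3 - <<'E'
from h import *
from rig import optics,get_state
st=get_state();print(st["tcp_pos"],st["grip_width"])
s0=dict(np.load("side4.npz"))
s=optics.snapshot("side")
def f(a):
    a=a[125:205,310:390].astype(float); a=np.clip((a-20)*1.5,0,255).astype(np.uint8)
    return cv2.resize(a,(400,400),interpolation=cv2.INTER_NEAREST)
cv2.imwrite("pics/s5.png",np.hstack([f(s0["color"]),f(s["color"])]))
np.savez("side5.npz",**s)
E
```

```text
[ 0.46735035 -0.33921664  0.10776935] 0.07210139907693344
```

View pics/s5.png

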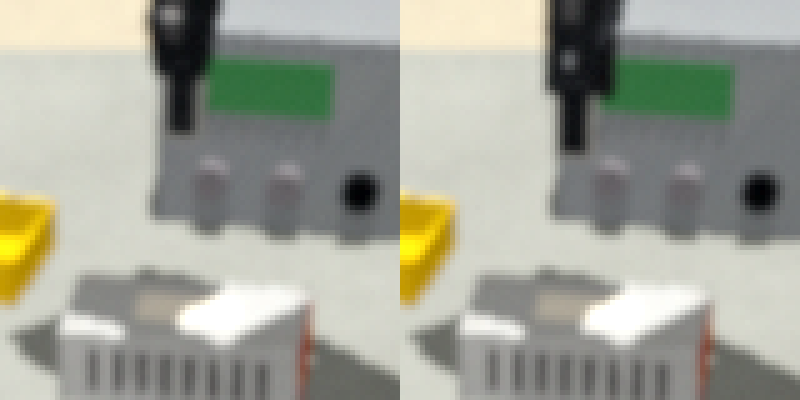

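There is no hidden tip: the finger simply ends about 36 mm above the reported TCP, and its x agrees within about 1 mm. I'll treat real tip z as reported z + 36 mm and go down in small steps, watching the force.

```bash
python3 go.py 0.464 -0.336 0.004 -0.146
```

```text
t 3.75 p [ 0.4674 -0.3392  0.1079] th -0.146 tilt 0.001 w 0.0789 F [-0.2  0.7  0.1]
shift [-0.0039 -0.0027  0.1039] turn 0.0 q [-0.76  0.52  1.5   0.    1.12  0.96]
```

Emit:
servo_tool([
  [[-0.004, -0.003, 0.04, 0], [-0.004, -0.003, 0.08, 0], [-0.004, -0.003, 0.104, 0], [-0.004, -0.003, 0.104, 0], [-0.004, -0.003, 0.104, 0]],
])

```text
time_s: 4.25
tcp_pos: [0.4642, -0.3359, 0.0043]
tcp_rot: [-3.133, 0.229, -0.002]
ft_force: [-0.4, -0.2, 0.8]
grip_width: 0.0855
```

```bash
python3 go.py 0.464 -0.336 -0.03 -0.146
```

```text
t 4.25 p [ 0.4642 -0.3359  0.0043] th -0.146 tilt 0.0012 w 0.0855 F [-0.4 -0.2  0.8]
shift [-0.0003  0.0001  0.0343] turn 0.0 q [-0.76  0.64  1.61  0.    0.89  0.96]
```

Emit:
servo_tool([
  [[0, 0, 0.005, 0], [0, 0, 0.01, 0], [0, 0, 0.014, 0], [0, 0, 0.014, 0]],
])

```text
time_s: 4.65
tcp_pos: [0.4641, -0.3358, -0.0098]
tcp_rot: [-3.133, 0.229, -0.001]
ft_force: [0.5, 0.2, -1.0]
grip_width: 0.0854
```

```bash
python3 go.py 0.464 -0.336 -0.03 -0.146; python3 - <<'E'
from h import *
from rig import optics,get_state
s=optics.snapshot("side");np.savez("side6.npz",**s)
a=s["color"][150:220,310:390]; cv2.imwrite("pics/s6.png",cv2.resize(a,(640,560),interpolation=cv2.INTER_CUBIC))
print(get_state()["moment"])
E
```

```text
t 4.65 p [ 0.4641 -0.3358 -0.0098] th -0.146 tilt 0.001 w 0.0854 F [ 0.5  0.2 -1. ]
shift [-0.0001  0.0003  0.0201] turn 0.0 q [-0.76  0.66  1.62  0.    0.86  0.96]
[-0.01242034  0.01392202 -0.05473208]
```

View pics/s6.png

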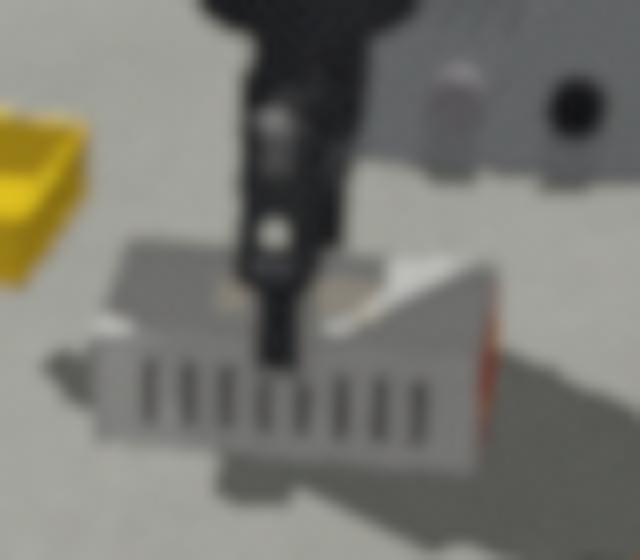

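The near finger now overlaps the front face, with no contact force. Going down further.

Emit:
servo_tool([
  [[0, 0, 0.006, 0], [0, 0, 0.012, 0], [0, 0, 0.018, 0], [0, 0, 0.019, 0], [0, 0, 0.019, 0]],
])

```text
time_s: 5.2
tcp_pos: [0.464, -0.3357, -0.0291]
tcp_rot: [-3.132, 0.229, -0.001]
ft_force: [-0.1, 1.3, 0.6]
grip_width: 0.0853
```

Emit:
servo_tool([
  [[0, 0, 0, 0], [0, 0, 0, 0], [0, 0, 0, 0], [0, 0, 0, 0]],
], fingers=1, force=50)

```text
time_s: 5.6
tcp_pos: [0.4643, -0.3362, -0.0286]
tcp_rot: [3.133, -0.229, 0.002]
ft_force: [-0.3, -1.4, 3.9]
grip_width: 0.0673
```

```bash
python3 go.py 0.464 -0.336 0.2 -0.146
```

```text
t 5.6 p [ 0.4643 -0.3362 -0.0286] th -0.146 tilt 0.0013 w 0.0673 F [-0.3 -1.4  3.9]
shift [-1.000e-04 -1.000e-04 -2.286e-01] turn 0.0 q [-0.76  0.69  1.63  0.    0.82  0.96]
```

Gripped at 67.3 mm. Lifting.

Emit:
servo_tool([
  [[0, 0, -0.02, 0], [0, 0, -0.06, 0], [0, 0, -0.1, 0], [0, 0, -0.14, 0], [0, 0, -0.18, 0]],
])

```text
time_s: 6.1
tcp_pos: [0.463, -0.3349, 0.1512]
tcp_rot: [-3.131, 0.229, 0.003]
ft_force: [1.4, -0.1, -7.5]
grip_width: 0.0675
```

Emit:
servo_tool([
  [[0, 0, -0.04, 0], [0, 0, -0.04, 0], [0, 0, -0.04, 0]],
])

```text
time_s: 6.4
tcp_pos: [0.4625, -0.3342, 0.1897]
tcp_rot: [-3.129, 0.229, 0.005]
ft_force: [-0.2, 1.1, -7.7]
grip_width: 0.0669
```

```bash
python3 go.py 0.536 0.211 0.19 -0.176; python3 - <<'E'
from h import *
from rig import optics,get_state
s=optics.snapshot("side");cv2.imwrite("pics/s7.png",cv2.resize(s["color"][60:260,240:440],(600,600)))
t=optics.snapshot("top");np.savez("top7.npz",**t)
# keeper: knob top, post top
I=t["color"].astype(int)
k=(I.max(2)<45).astype(np.uint8); k[:190]=0;k[230:]=0;k[:,:270]=0;k[:,310:]=0
b=blob(k); vv,uu=np.nonzero(b); print(b.sum(),uu.mean(),vv.mean(),ray(t,[[uu.mean(),vv.mean()]],.187), ray(t,[[249,198]],.15))
E
```

```text
t 6.4 p [ 0.4625 -0.3342  0.1897] th -0.146 tilt 0.0054 w 0.0669 F [-0.2  1.1 -7.7]
shift [-0.0065 -0.5501  0.0019] turn 0.03 q [-0.76  0.43  1.4   0.    1.31  0.96]
58 290.1034482758621 211.3448275862069 [[0.59802896 0.07930222 0.187     ]] [[0.64695128 0.18959142 0.15      ]]
```

View pics/s7.png

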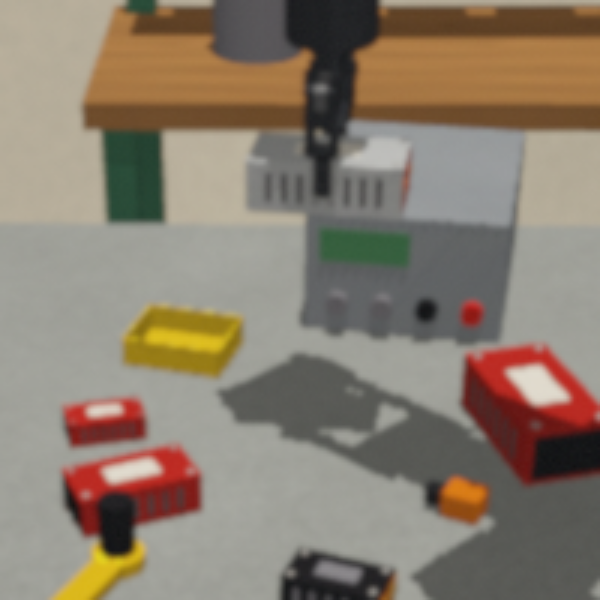

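The large case is held level, and the knob is at about (0.598, 0.079), so the carry height clears it. Carrying over.

Emit:
servo_tool([
  [[-0.005, -0.03, 0, 0.005], [-0.01, -0.07, 0, 0.01], [-0.01, -0.115, 0, 0.02], [-0.01, -0.16, 0, 0.03], [-0.01, -0.2, 0, 0.03]],
])

```text
time_s: 7.0
tcp_pos: [0.4795, -0.1317, 0.1867]
tcp_rot: [-3.121, 0.276, 0.018]
ft_force: [-0.4, -0.0, -7.8]
grip_width: 0.0673
```

Emit:
servo_tool([
  [[0, -0.045, 0, 0], [0, -0.09, 0, 0], [0, -0.135, 0, 0], [0, -0.18, 0, 0], [0, -0.225, 0, 0]],
])

```text
time_s: 7.5
tcp_pos: [0.5176, 0.0917, 0.1858]
tcp_rot: [-3.121, 0.276, 0.026]
ft_force: [1.0, -0.7, -5.8]
grip_width: 0.0673
```

```bash
python3 go.py 0.536 0.211 0.19 -0.176
```

```text
t 7.5 p [0.5176 0.0917 0.1858] th -0.176 tilt 0.0183 w 0.0673 F [ 1.  -0.7 -5.8]
shift [-0.0029 -0.1207 -0.0033] turn -0.0 q [0.02 0.36 1.52 0.01 1.27 1.77]
```

Emit:
servo_tool([
  [[-0.001, -0.045, 0, 0], [-0.002, -0.085, 0, 0], [-0.003, -0.115, 0, 0], [-0.003, -0.121, 0, 0], [-0.003, -0.121, 0, 0]],
])

```text
time_s: 8.0
tcp_pos: [0.5346, 0.2119, 0.184]
tcp_rot: [-3.123, 0.273, 0.033]
ft_force: [0.4, -0.4, -7.6]
grip_width: 0.0674
```

Emit:
servo_tool([
  [[0, 0, 0.02, 0], [0, 0, 0.05, 0], [0, 0, 0.08, 0], [0, 0, 0.1, 0], [0, 0, 0.1, 0]],
])

```text
time_s: 8.5
tcp_pos: [0.5295, 0.2104, 0.08]
tcp_rot: [-3.126, 0.276, 0.046]
ft_force: [-0.2, -0.4, -8.0]
grip_width: 0.0673
```

```bash
python3 go.py 0.536 0.211 -0.0146 -0.176;  python3 - <<'E'
from h import *
from rig import optics,get_state
print(get_state()["tcp_rot"])
s=optics.snapshot("side");np.savez("side8.npz",**s);cv2.imwrite("pics/s8.png",cv2.resize(s["color"][200:400,200:400],(600,600)))
E
```

```text
t 8.5 p [0.5295 0.2104 0.08  ] th -0.176 tilt 0.0297 w 0.0673 F [-0.2 -0.4 -8. ]
shift [ 0.0091 -0.0017  0.0943] turn 0.0 q [0.24 0.55 1.53 0.01 1.09 1.98]
[-3.12612465  0.27574873  0.04632081]
```

View pics/s8.png

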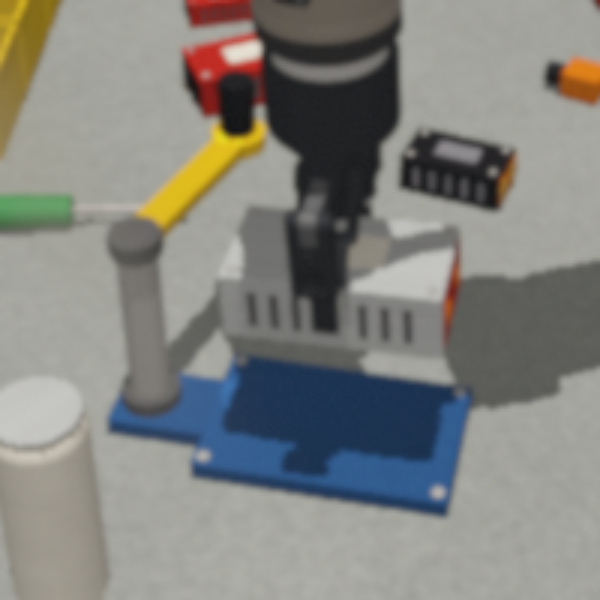

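The tilt is creeping up about 0.008 to 0.013 rad per call with the payload. I'll correct x and come down slowly; contact with the deck will level the case.

Emit:
servo_tool([
  [[0.005, -0.001, 0.025, 0], [0.012, -0.002, 0.05, 0], [0.012, -0.002, 0.07, 0], [0.012, -0.002, 0.08, 0], [0.012, -0.002, 0.08, 0]],
])

```text
time_s: 9.05
tcp_pos: [0.541, 0.2109, 0.0016]
tcp_rot: [-3.125, 0.276, 0.042]
ft_force: [-1.0, 0.3, -7.3]
grip_width: 0.0676
```

```bash
python3 go.py 0.536 0.211 -0.0146 -0.176;  python3 - <<'E'
from h import *
from rig import optics,get_state
from scipy.spatial.transform import Rotation as R
M=R.from_rotvec(get_state()["tcp_rot"]).as_matrix();print("toolz",M[:,2], "box x slope",M[2,0],"box y slope",M[2,1])
s=optics.snapshot("side");np.savez("side9.npz",**s);cv2.imwrite("pics/s9.png",cv2.resize(s["color"][200:400,200:400],(600,600)))
E
```

```text
t 9.05 p [0.541  0.2109 0.0016] th -0.176 tilt 0.0272 w 0.0676 F [-1.   0.3 -7.3]
shift [-0.0045  0.0008  0.0164] turn -0.0 q [0.23 0.67 1.57 0.02 0.93 1.97]
toolz [-0.0264209   0.00623897 -0.99963144] box x slope -0.027105610651943036 box y slope -0.001508095130825342
```

View pics/s9.png

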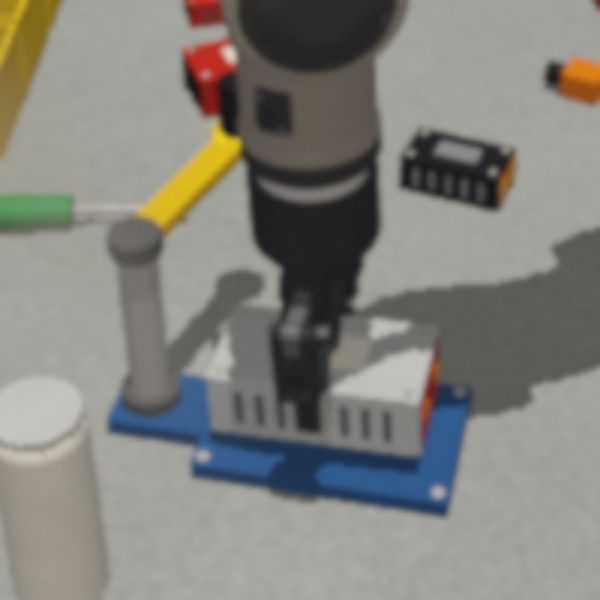

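Emit:
servo_tool([
  [[-0.002, 0.001, 0.003, 0], [-0.004, 0.001, 0.006, 0], [-0.004, 0.001, 0.009, 0], [-0.004, 0.001, 0.012, 0], [-0.004, 0.001, 0.012, 0]],
])

```text
time_s: 9.6
tcp_pos: [0.5371, 0.211, -0.0096]
tcp_rot: [-3.125, 0.276, 0.04]
ft_force: [-0.6, -0.2, -7.6]
grip_width: 0.0674
```

```bash
python3 go.py 0.536 0.211 -0.0146 -0.176
```

```text
t 9.6 p [ 0.5371  0.211  -0.0096] th -0.176 tilt 0.026 w 0.0674 F [-0.6 -0.2 -7.6]
shift [-0.001   0.0002  0.005 ] turn 0.0 q [0.23 0.68 1.59 0.02 0.9  1.97]
```

Emit:
servo_tool([
  [[-0.001, 0, 0.002, 0], [-0.001, 0, 0.003, 0], [-0.001, 0, 0.004, 0], [-0.001, 0, 0.005, 0], [-0.001, 0, 0.006, 0]],
])

```text
time_s: 10.1
tcp_pos: [0.5355, 0.2114, -0.014]
tcp_rot: [-3.125, 0.275, 0.041]
ft_force: [-10.6, -0.6, 11.1]
grip_width: 0.0672
```

```bash
python3 go.py 0.536 0.211 -0.0146 -0.176
```

```text
t 10.1 p [ 0.5355  0.2114 -0.014 ] th -0.176 tilt 0.0262 w 0.0672 F [-10.6  -0.6  11.1]
shift [0.0006 0.0003 0.0006] turn 0.0 q [0.24 0.68 1.59 0.02 0.89 1.97]
```

Contact, about 18 N. The remaining 0.026 rad tilt is about the pad axis, so I'll ease the grip to let the case pivot flat, then open.

Emit:
servo_tool([
  [[0, 0, 0, 0], [0, 0, 0, 0], [0, 0, 0, 0]],
], force=20)

```text
time_s: 10.4
tcp_pos: [0.5358, 0.2115, -0.0138]
tcp_rot: [-3.125, 0.275, 0.039]
ft_force: [-2.6, 0.5, -2.0]
grip_width: 0.0675
```

Emit:
servo_tool([
  [[0, 0, 0, 0], [0, 0, 0, 0], [0, 0, 0, 0]],
], fingers=0.15)

```text
time_s: 10.7
tcp_pos: [0.5364, 0.2116, -0.0134]
tcp_rot: [-3.124, 0.275, 0.038]
ft_force: [-1.2, 0.1, 0.4]
grip_width: 0.0723
```

```bash
python3 go.py 0.536 0.211 0.1 -0.176
```

```text
t 10.7 p [ 0.5364  0.2116 -0.0134] th -0.176 tilt 0.0245 w 0.0723 F [-1.2  0.1  0.4]
shift [-0.003   0.0003 -0.1133] turn 0.0 q [0.24 0.68 1.59 0.02 0.89 1.97]
```

Emit:
servo_tool([
  [[0, 0, 0, 0], [0, 0, 0, 0], [0, 0, -0.02, 0], [0, 0, -0.05, 0], [0, 0, -0.1, 0]],
], fingers=0)

```text
time_s: 11.2
tcp_pos: [0.5366, 0.2103, 0.085]
tcp_rot: [-3.126, 0.276, 0.047]
ft_force: [1.3, -0.0, -0.6]
grip_width: 0.0853
```

Emit:
servo_tool([
  [[0, 0, -0.05, 0], [0, 0, -0.1, 0], [0, 0, -0.15, 0]],
])

```text
time_s: 11.5
tcp_pos: [0.5407, 0.2093, 0.2372]
tcp_rot: [-3.126, 0.276, 0.047]
ft_force: [1.0, 0.7, -0.1]
grip_width: 0.0853
```

```bash
python3 go.py 0.6227 -0.1898 0.19 0.43;  python3 - <<'E'
from h import *
from rig import optics,get_state
s=optics.snapshot("side");np.savez("side10.npz",**s);cv2.imwrite("pics/s10.png",cv2.resize(s["color"][200:400,200:400],(600,600)))
E
```

```text
t 11.5 p [0.5407 0.2093 0.2372] th -0.176 tilt 0.0301 w 0.0853 F [ 1.   0.7 -0.1]
shift [0.1519 0.3786 0.0425] turn -0.606 q [0.23 0.44 1.27 0.01 1.47 1.98]
```

View pics/s10.png

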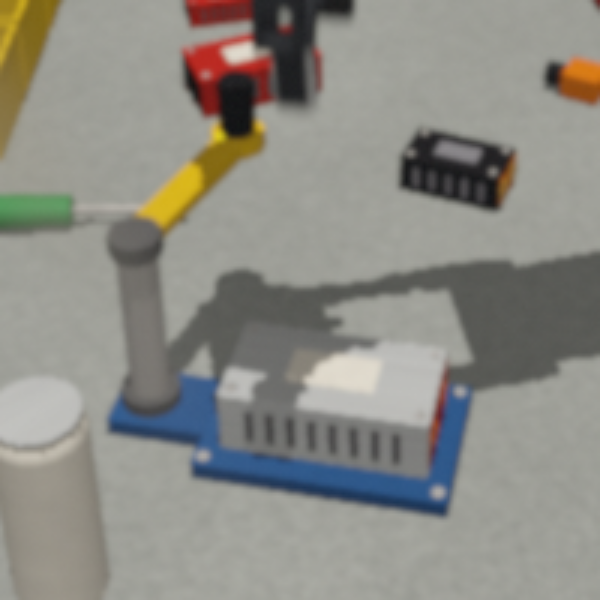

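The large case sits flat on the deck, within its edges. Going to the medium case.

Emit:
servo_tool([
  [[0.015, 0.04, 0, -0.06], [0.03, 0.08, 0, -0.12], [0.048, 0.12, 0, -0.18], [0.064, 0.16, 0, -0.24], [0.08, 0.2, 0, -0.3]],
])

```text
time_s: 12.05
tcp_pos: [0.5882, -0.0024, 0.2438]
tcp_rot: [-3.125, -0.198, 0.022]
ft_force: [1.0, -0.1, -0.4]
grip_width: 0.0855
```

```bash
python3 go.py 0.6227 -0.1898 0.15 0.43
```

```text
t 12.05 p [ 0.5882 -0.0024  0.2438] th 0.127 tilt 0.0173 w 0.0855 F [ 1.  -0.1 -0.4]
shift [0.0117 0.1913 0.0916] turn -0.303 q [-0.14  0.44  1.24  0.01  1.48  1.3 ]
```

Emit:
servo_tool([
  [[0.003, 0.045, 0, -0.08], [0.006, 0.09, 0, -0.15], [0.009, 0.135, 0, -0.22], [0.011, 0.175, 0.01, -0.3], [0.0117, 0.191, 0.04, -0.303]],
])

```text
time_s: 12.55
tcp_pos: [0.6249, -0.1949, 0.2033]
tcp_rot: [-3.063, -0.666, 0.012]
ft_force: [0.6, -0.4, 0.1]
grip_width: 0.0851
```

```bash
python3 go.py 0.6227 -0.1898 0.01 0.43
```

```text
t 12.55 p [ 0.6249 -0.1949  0.2033] th 0.429 tilt 0.0106 w 0.0851 F [ 0.6 -0.4  0.1]
shift [ 0.0013 -0.0038  0.1933] turn -0.001 q [-0.42  0.59  1.1   0.    1.46  0.72]
```

Emit:
servo_tool([
  [[0.001, -0.004, 0.045, 0], [0.001, -0.004, 0.09, 0], [0.001, -0.004, 0.135, 0], [0.001, -0.004, 0.175, 0], [0.001, -0.004, 0.193, 0]],
])

```text
time_s: 13.05
tcp_pos: [0.6197, -0.1886, 0.0055]
tcp_rot: [-3.059, -0.665, 0.021]
ft_force: [-0.6, 0.3, 0.5]
grip_width: 0.0854
```

Emit:
servo_tool([
  [[0, 0, 0, 0], [0, 0, 0, 0], [0, 0, 0, 0]],
])

```text
time_s: 13.35
tcp_pos: [0.6207, -0.1891, 0.0071]
tcp_rot: [-3.06, -0.666, 0.017]
ft_force: [0.2, 0.1, 0.1]
grip_width: 0.0852
```

```bash
python3 go.py 0.6227 -0.1898 -0.029 0.43; python3 - <<'E'
from h import *
from rig import optics,get_state
s=optics.snapshot("side");np.savez("side11.npz",**s);cv2.imwrite("pics/s11.png",cv2.resize(s["color"][130:270,230:370],(600,600)))
t=optics.snapshot("top");np.savez("top11.npz",**t);cv2.imwrite("pics/t11.png",cv2.resize(t["color"][160:320,200:420],None,fx=3,fy=3))
E
```

```text
t 13.35 p [ 0.6207 -0.1891  0.0071] th 0.428 tilt 0.0147 w 0.0852 F [0.2 0.1 0.1]
shift [0.0018 0.0019 0.0361] turn -0.002 q [-0.41  0.76  1.35  0.    1.05  0.73]
```

View pics/s11.png

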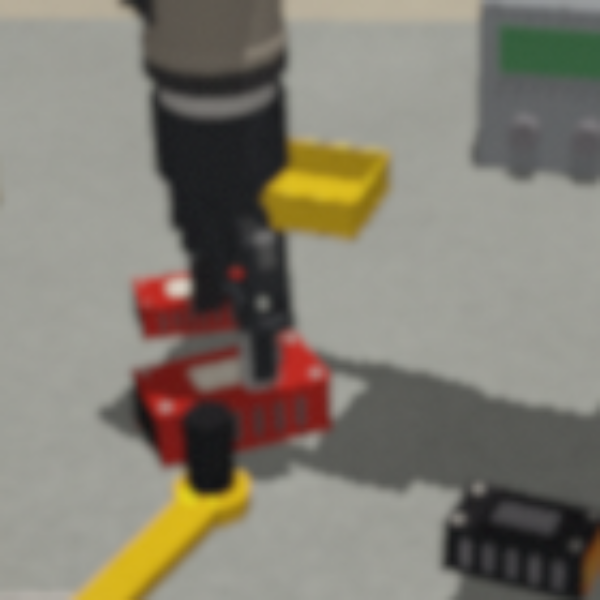

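View pics/t11.png

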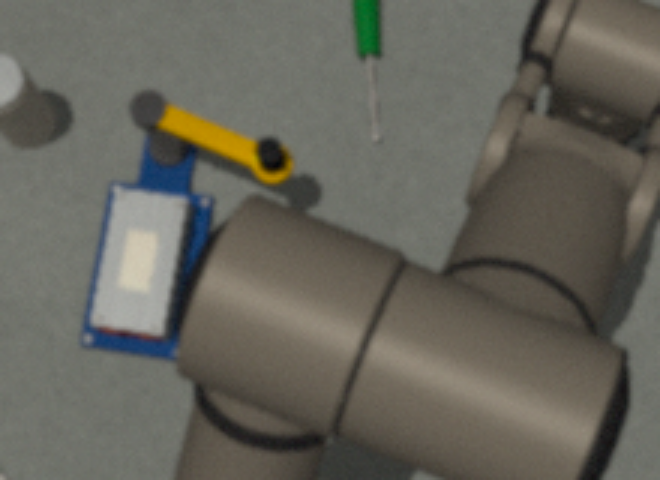

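```bash
python3 - <<'E'
from h import *
t=dict(np.load("top11.npz"));I=t["color"].astype(int);g=I.mean(2)
m=(g>128)&(I.max(2)-I.min(2)<45); b=blob(m.astype(np.uint8),(240,255)); print("large",b.sum(),rect(ray(t,contour(b),.059)))
E
```

```text
large 1106 (array([536.4, 212.3]), 130.0, 66.8, np.float64(-0.171))
```

Emit:
servo_tool([
  [[0.002, 0.002, 0.008, 0], [0.002, 0.002, 0.016, 0], [0.002, 0.002, 0.025, 0], [0.002, 0.002, 0.034, 0], [0.002, 0.002, 0.034, 0]],
])

```text
time_s: 13.95
tcp_pos: [0.6217, -0.1893, -0.0288]
tcp_rot: [-3.058, -0.665, 0.021]
ft_force: [0.0, -0.1, 0.6]
grip_width: 0.0853
```

```bash
python3 go.py 0.6227 -0.1898 -0.029 0.43
```

```text
t 13.95 p [ 0.6217 -0.1893 -0.0288] th 0.429 tilt 0.0178 w 0.0853 F [ 0.  -0.1  0.6]
shift [0.0007 0.0009 0.0002] turn -0.001 q [-0.41  0.8   1.37  0.    0.99  0.73]
```

Large measured on the deck at (536.4, 212.3) mm with yaw −0.171, so it is centred within about 1 mm. Closing on the medium.

Emit:
servo_tool([
  [[0.001, 0.001, 0, 0], [0.001, 0.001, 0, 0], [0.001, 0.001, 0, 0], [0.001, 0.001, 0, 0], [0.001, 0.001, 0, 0]],
], fingers=1, force=40)

```text
time_s: 14.45
tcp_pos: [0.6234, -0.1901, -0.0285]
tcp_rot: [-3.059, -0.666, 0.02]
ft_force: [1.2, -1.7, 0.2]
grip_width: 0.0552
```

```bash
python3 go.py 0.6227 -0.1898 0.2 0.43
```

```text
t 14.45 p [ 0.6234 -0.1901 -0.0285] th 0.428 tilt 0.0166 w 0.0552 F [ 1.2 -1.7  0.2]
shift [-0.0028 -0.0036 -0.2284] turn -0.002 q [-0.41  0.81  1.36  0.    0.99  0.73]
```

Emit:
servo_tool([
  [[0, 0, -0.02, 0], [0, 0, -0.06, 0], [0, 0, -0.105, 0], [0, 0, -0.15, 0], [0, 0, -0.195, 0]],
])

```text
time_s: 14.95
tcp_pos: [0.6252, -0.191, 0.1671]
tcp_rot: [-3.057, -0.665, 0.023]
ft_force: [1.2, -0.4, -5.7]
grip_width: 0.0556
```

Emit:
servo_tool([
  [[-0.005, -0.01, -0.03, 0.05], [-0.01, -0.03, -0.05, 0.1], [-0.01, -0.07, -0.06, 0.16], [-0.01, -0.11, -0.06, 0.22], [-0.01, -0.15, -0.06, 0.28]],
])

```text
time_s: 15.45
tcp_pos: [0.5533, -0.0578, 0.2288]
tcp_rot: [-3.122, -0.227, 0.029]
ft_force: [0.1, 0.5, -5.6]
grip_width: 0.0552
```

```bash
python3 go.py 0.5364 0.2115 0.22 -0.171
```

```text
t 15.45 p [ 0.5533 -0.0578  0.2288] th 0.145 tilt 0.0217 w 0.0552 F [ 0.1  0.5 -5.6]
shift [ 0.0225 -0.2688  0.0119] turn 0.316 q [-0.25  0.39  1.36  0.01  1.41  1.18]
```

Emit:
servo_tool([
  [[0.004, -0.045, 0, 0.06], [0.008, -0.09, 0, 0.13], [0.012, -0.135, 0, 0.2], [0.016, -0.18, 0, 0.26], [0.02, -0.22, 0, 0.316]],
])

```text
time_s: 15.95
tcp_pos: [0.5398, 0.1649, 0.2304]
tcp_rot: [-3.122, 0.27, 0.035]
ft_force: [0.4, 0.3, -4.4]
grip_width: 0.0552
```

```bash
python3 go.py 0.5364 0.2115 0.13 -0.171
```

```text
t 15.95 p [0.5398 0.1649 0.2304] th -0.172 tilt 0.0241 w 0.0552 F [ 0.4  0.3 -4.4]
shift [-0.009  -0.0447  0.1009] turn -0.001 q [0.15 0.4  1.33 0.01 1.42 1.89]
```

Emit:
servo_tool([
  [[-0.004, -0.03, 0.02, 0], [-0.006, -0.0447, 0.05, 0], [-0.007, -0.0447, 0.09, 0], [-0.007, -0.0447, 0.115, 0], [-0.007, -0.0447, 0.115, 0]],
])

```text
time_s: 16.45
tcp_pos: [0.5341, 0.2107, 0.1111]
tcp_rot: [-3.125, 0.269, 0.052]
ft_force: [0.5, -0.8, -6.1]
grip_width: 0.0552
```

Emit:
servo_tool([
  [[0, 0, 0.02, 0], [0, 0, 0.03, 0], [0, 0, 0.03, 0]],
])

```text
time_s: 16.75
tcp_pos: [0.5324, 0.2107, 0.0805]
tcp_rot: [-3.125, 0.27, 0.056]
ft_force: [0.4, 0.1, -4.4]
grip_width: 0.0557
```

```bash
python3 go.py 0.5364 0.2115 0.0305 -0.171
```

```text
t 16.75 p [0.5324 0.2107 0.0805] th -0.172 tilt 0.0357 w 0.0557 F [ 0.4  0.1 -4.4]
shift [ 0.0056 -0.0014  0.0499] turn -0.001 q [0.23 0.56 1.52 0.02 1.1  1.97]
```

Emit:
servo_tool([
  [[0.002, -0.001, 0.012, 0], [0.004, -0.001, 0.022, 0], [0.006, -0.001, 0.032, 0], [0.006, -0.001, 0.038, 0], [0.006, -0.001, 0.038, 0]],
])

```text
time_s: 17.25
tcp_pos: [0.5364, 0.2107, 0.0411]
tcp_rot: [-3.126, 0.27, 0.059]
ft_force: [0.0, 0.3, -4.9]
grip_width: 0.055
```

```bash
python3 go.py 0.5364 0.212 0.0305 -0.171;  python3 - <<'E'
from h import *
from rig import optics,get_state
s=optics.snapshot("side");np.savez("side12.npz",**s);cv2.imwrite("pics/s12.png",cv2.resize(s["color"][220:380,230:390],(600,600)))
E
```

```text
t 17.25 p [0.5364 0.2107 0.0411] th -0.172 tilt 0.0378 w 0.055 F [ 0.   0.3 -4.9]
shift [ 0.0002 -0.0013  0.0106] turn -0.001 q [0.23 0.61 1.54 0.02 1.03 1.97]
```

View pics/s12.png

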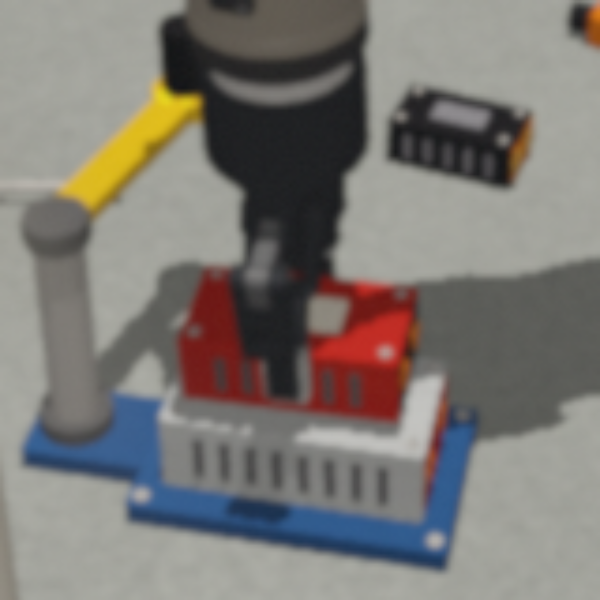

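```bash
cat > ov.py <<'E'
from h import *
def box(c,yaw,L,W,z,slope=0):
    R=np.array([[np.cos(yaw),-np.sin(yaw)],[np.sin(yaw),np.cos(yaw)]])
    q=np.array([[1,1],[1,-1],[-1,-1],[-1,1]])*[L/2,W/2]
    return np.c_[q@R.T+c,z-slope*q[:,0]]/1000
def draw(S,boxes,crop,f,name):
    u0,v0,u1,v1=crop
    im=cv2.resize(S["color"][v0:v1,u0:u1],None,fx=f,fy=f,interpolation=cv2.INTER_CUBIC)
    for b,col in boxes:
        p=(proj(S,b)-[u0,v0]+.5)*f-.5
        cv2.polylines(im,[np.round(p*16).astype(np.int32)],True,col,1,cv2.LINE_AA,4)
    cv2.imwrite(name,im)
E
python3 - <<'E'
from ov import *
s=dict(np.load("side12.npz"))
c=(536.4,210.7)
draw(s,[(box((536.4,212),-.171,130,68,59),(0,255,0)),(box(c,-.172,106,56,69.6,.02),(255,255,0)),(box(c,-.172,106,56,107.6,.02),(255,255,0))],(230,250,370,380),5,"pics/o12.png")
E
```

```text
(no output)
```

View pics/o12.png

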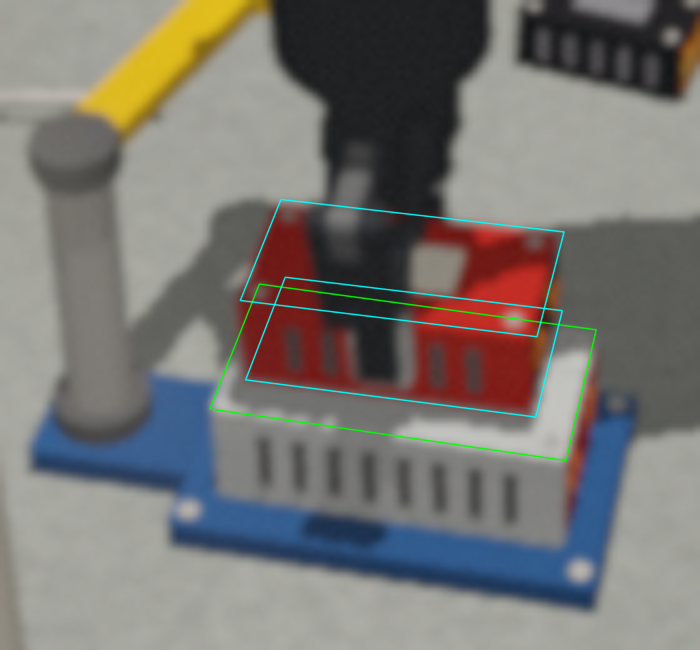

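The projected outline of the medium matches the picture, so its position is right. Lowering slowly.

Emit:
servo_tool([
  [[0.0, -0.001, 0.003, 0], [0, -0.001, 0.005, 0], [0, -0.001, 0.007, 0], [0, -0.001, 0.008, 0], [0, -0.001, 0.009, 0]],
])

```text
time_s: 17.8
tcp_pos: [0.5367, 0.2119, 0.0329]
tcp_rot: [-3.126, 0.27, 0.057]
ft_force: [-0.3, 1.1, -4.8]
grip_width: 0.0554
```

```bash
python3 go.py 0.5364 0.212 0.0305 -0.171
```

```text
t 17.8 p [0.5367 0.2119 0.0329] th -0.172 tilt 0.0366 w 0.0554 F [-0.3  1.1 -4.8]
shift [-0.0002 -0.      0.0024] turn -0.001 q [0.23 0.62 1.55 0.02 1.01 1.97]
```

Emit:
servo_tool([
  [[0, 0, 0.001, 0], [0, 0, 0.002, 0], [0, 0, 0.003, 0], [0, 0, 0.0035, 0]],
])

```text
time_s: 18.2
tcp_pos: [0.5363, 0.212, 0.031]
tcp_rot: [-3.125, 0.27, 0.057]
ft_force: [-8.2, -1.7, 11.8]
grip_width: 0.0553
```

```bash
python3 go.py 0.5364 0.212 0.0305 -0.171
```

```text
t 18.2 p [0.5363 0.212  0.031 ] th -0.172 tilt 0.0363 w 0.0553 F [-8.2 -1.7 11.8]
shift [ 0.0001 -0.      0.0005] turn -0.001 q [0.23 0.62 1.55 0.02 1.   1.97]
```

Contact (about 17 N). I'll ease the grip, then open.

Emit:
servo_tool([
  [[0, 0, 0, 0], [0, 0, 0, 0], [0, 0, 0, 0]],
], force=20)

```text
time_s: 18.5
tcp_pos: [0.5366, 0.2121, 0.0313]
tcp_rot: [-3.125, 0.27, 0.056]
ft_force: [-2.1, -0.1, 1.1]
grip_width: 0.0554
```

Emit:
servo_tool([
  [[0, 0, 0, 0], [0, 0, 0, 0], [0, 0, 0, 0]],
], fingers=0.3)

```text
time_s: 18.8
tcp_pos: [0.5369, 0.2121, 0.0314]
tcp_rot: [-3.125, 0.27, 0.055]
ft_force: [0.3, -0.6, 0.8]
grip_width: 0.06
```

Emit:
servo_tool([
  [[0, 0, 0, 0], [0, 0, 0, 0], [0, 0, -0.02, 0], [0, 0, -0.06, 0], [0, 0, -0.11, 0]],
], fingers=0)

```text
time_s: 19.3
tcp_pos: [0.5393, 0.2109, 0.1408]
tcp_rot: [-3.126, 0.27, 0.062]
ft_force: [1.1, 0.1, -0.1]
grip_width: 0.0853
```

```bash
python3 go.py 0.4535 -0.0568 0.19 -0.373
```

```text
t 19.3 p [0.5393 0.2109 0.1408] th -0.172 tilt 0.0396 w 0.0853 F [ 1.1  0.1 -0.1]
shift [-0.0406  0.2785 -0.0476] turn 0.201 q [0.23 0.51 1.42 0.02 1.25 1.97]
```

Emit:
servo_tool([
  [[-0.006, 0.03, -0.04, 0.04], [-0.013, 0.08, -0.048, 0.08], [-0.02, 0.13, -0.048, 0.12], [-0.027, 0.18, -0.048, 0.16], [-0.034, 0.23, -0.048, 0.201]],
])

```text
time_s: 19.8
tcp_pos: [0.4683, -0.009, 0.1904]
tcp_rot: [3.085, -0.584, -0.061]
ft_force: [0.4, -0.5, -0.7]
grip_width: 0.0854
```

```bash
python3 go.py 0.4535 -0.0568 0.13 -0.373
```

```text
t 19.8 p [ 0.4683 -0.009   0.1904] th -0.374 tilt 0.0386 w 0.0854 F [ 0.4 -0.5 -0.7]
shift [0.006  0.0494 0.0607] turn -0.001 q [-0.18  0.27  1.65 -0.    1.27  1.76]
```

Emit:
servo_tool([
  [[0.004, 0.03, 0.02, 0], [0.006, 0.049, 0.06, 0], [0.006, 0.049, 0.1, 0], [0.006, 0.049, 0.14, 0], [0.006, 0.049, 0.17, 0]],
])

```text
time_s: 20.3
tcp_pos: [0.4486, -0.0558, 0.0189]
tcp_rot: [3.085, -0.585, -0.063]
ft_force: [0.2, 0.2, 0.6]
grip_width: 0.0858
```

Emit:
servo_tool([
  [[0, 0, 0, 0], [0, 0, 0, 0], [0, 0, 0, 0]],
])

```text
time_s: 20.6
tcp_pos: [0.4499, -0.0561, 0.0204]
tcp_rot: [3.085, -0.585, -0.058]
ft_force: [-0.4, -0.7, 0.2]
grip_width: 0.0855
```

```bash
python3 go.py 0.4535 -0.0568 -0.029 -0.373;  python3 - <<'E'
from h import *
from rig import optics,get_state
s=optics.snapshot("side");np.savez("side13.npz",**s);cv2.imwrite("pics/s13.png",cv2.resize(s["color"][200:360,230:390],(600,600)))
t=optics.snapshot("top");np.savez("top13.npz",**t);cv2.imwrite("pics/t13.png",cv2.resize(t["color"][160:320,200:400],None,fx=3,fy=3))
E
```

```text
t 20.6 p [ 0.4499 -0.0561  0.0204] th -0.375 tilt 0.0369 w 0.0855 F [-0.4 -0.7  0.2]
shift [ 0.0053 -0.0011  0.0493] turn -0.002 q [-0.29  0.47  1.9  -0.01  0.81  1.66]
```

View pics/s13.png

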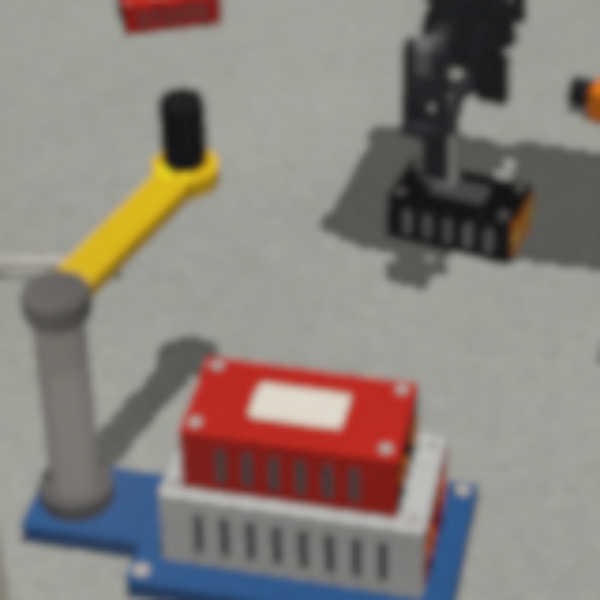

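View pics/t13.png

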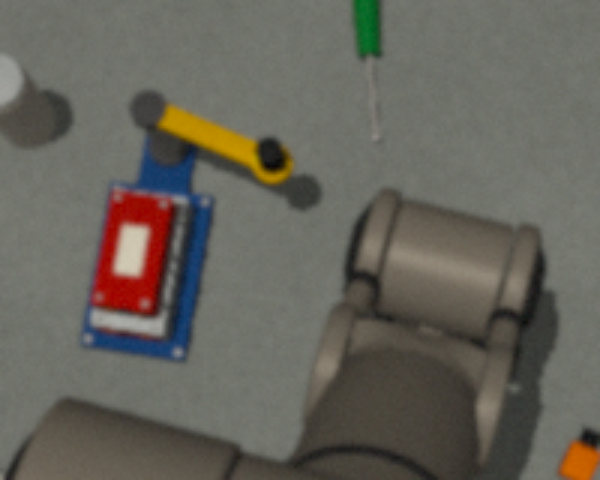

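```bash
python3 - <<'E'
from meas import *
t=dict(np.load("top13.npz"))
p=screws(t,(226,218,262,268),.097,0,0); 
for a,b in zip(p,ray(t,p,.097)): print(np.round(a,1),np.round(b*1000,1)[:2])
from ov import draw,box
s=dict(np.load("side13.npz"))
draw(s,[(box((536.4,212.3),-.171,130,68,59),(0,255,0)),(box((536.4,212),-.171,106,56,97),(255,255,0))],(230,270,370,370),5,"pics/o13.png")
E
```

```text
[243.  218.4] [605.8 213.6]
[238.9 224. ] [590.5 224.7]
[248.1 236.3] [556.1 199.7]
[238.7 249.4] [520.9 224.7]
[232.6 258.5] [496.4 240.7]
[247.8 260.7] [489.7 200.1]
[261.2 261.4] [487.  164.3]
[226.2 265. ] [479.4 257.7]
[231.1 263.8] [482.4 244.6]
```

View pics/o13.png

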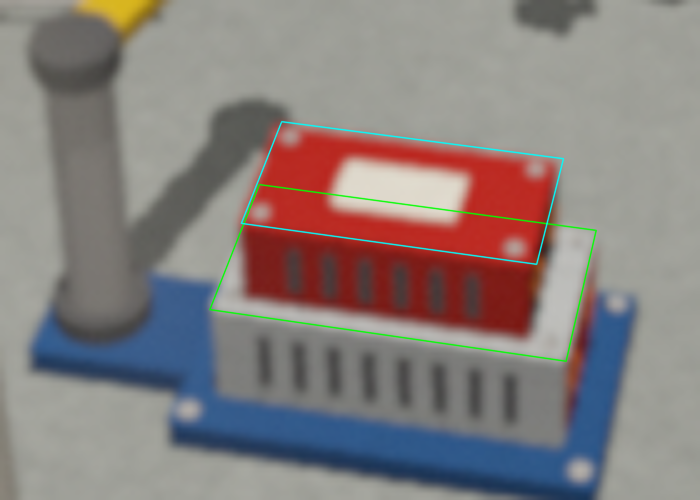

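Emit:
servo_tool([
  [[0.005, -0.001, 0.01, 0], [0.006, -0.001, 0.02, 0], [0.006, -0.001, 0.03, 0], [0.006, -0.001, 0.04, 0], [0.006, -0.001, 0.046, 0]],
])

```text
time_s: 21.2
tcp_pos: [0.4533, -0.0569, -0.0271]
tcp_rot: [3.085, -0.585, -0.061]
ft_force: [-0.4, -0.3, 0.2]
grip_width: 0.0855
```

```bash
python3 go.py 0.4535 -0.0568 -0.029 -0.373
```

```text
t 21.2 p [ 0.4533 -0.0569 -0.0271] th -0.375 tilt 0.0386 w 0.0855 F [-0.4 -0.3  0.2]
shift [ 0.0002 -0.0001  0.0019] turn -0.002 q [-0.29  0.56  1.92 -0.01  0.69  1.66]
```

The medium sits flat on the large, within about 2 mm of nominal. Closing on the small.

Emit:
servo_tool([
  [[0, 0, 0.001, 0], [0, 0, 0.001, 0], [0, 0, 0.001, 0], [0, 0, 0.001, 0], [0, 0, 0.001, 0]],
], fingers=1, force=35)

```text
time_s: 21.7
tcp_pos: [0.4536, -0.057, -0.0277]
tcp_rot: [3.085, -0.585, -0.059]
ft_force: [0.2, -0.4, 1.0]
grip_width: 0.0434
```

```bash
python3 go.py 0.4535 -0.0568 0.2 -0.373; python3 - <<'E'
from h import *
t=dict(np.load("top13.npz"));I=t["color"].astype(int)
m=(I[...,2]>125)&(I[...,1]<60)
b=blob(m.astype(np.uint8),(240,232)); print(b.sum(),rect(ray(t,contour(b),.097)))
m=(I[...,2]>100)&(I[...,1]<70)
b=blob(m.astype(np.uint8),(240,232)); print(b.sum(),rect(ray(t,contour(b),.097)))
E
```

```text
t 21.7 p [ 0.4536 -0.057  -0.0277] th -0.375 tilt 0.0377 w 0.0434 F [ 0.2 -0.4  1. ]
shift [-0.0085  0.0017 -0.2276] turn -0.002 q [-0.29  0.56  1.92 -0.01  0.69  1.66]
520 (array([537.4, 212.9]), 104.0, 54.3, np.float64(-0.174))
604 (array([537.6, 212.4]), 108.9, 57.5, np.float64(-0.177))
```

Gripped at 43.4 mm. The medium is at (537.4, 212.6) with yaw −0.175. Lifting and carrying the small.

Emit:
servo_tool([
  [[0, 0, -0.02, 0], [0, 0, -0.06, 0], [0, 0, -0.105, 0], [0, 0, -0.15, 0], [0, 0, -0.195, 0]],
])

```text
time_s: 22.2
tcp_pos: [0.4603, -0.0579, 0.1689]
tcp_rot: [3.085, -0.585, -0.06]
ft_force: [1.3, -0.2, -2.8]
grip_width: 0.0433
```

```bash
python3 go.py 0.537 0.2125 0.19 -0.174
```

```text
t 22.2 p [ 0.4603 -0.0579  0.1689] th -0.375 tilt 0.0382 w 0.0433 F [ 1.3 -0.2 -2.8]
shift [-0.0284 -0.2795 -0.0224] turn -0.201 q [-0.29  0.28  1.69 -0.01  1.21  1.66]
```

Emit:
servo_tool([
  [[-0.003, -0.03, -0.022, -0.02], [-0.008, -0.075, -0.022, -0.06], [-0.013, -0.12, -0.022, -0.1], [-0.018, -0.165, -0.022, -0.15], [-0.023, -0.21, -0.022, -0.2]],
])

```text
time_s: 22.7
tcp_pos: [0.5164, 0.1475, 0.1899]
tcp_rot: [-3.127, 0.271, 0.06]
ft_force: [1.5, -0.8, -2.7]
grip_width: 0.0434
```

```bash
python3 go.py 0.537 0.2125 0.13 -0.174
```

```text
t 22.7 p [0.5164 0.1475 0.1899] th -0.173 tilt 0.0385 w 0.0434 F [ 1.5 -0.8 -2.7]
shift [ 0.0114 -0.0676  0.0595] turn 0.001 q [0.13 0.39 1.47 0.01 1.32 1.87]
```

Emit:
servo_tool([
  [[0.005, -0.03, 0.01, 0], [0.01, -0.06, 0.03, 0], [0.013, -0.067, 0.055, 0], [0.014, -0.067, 0.06, 0], [0.014, -0.067, 0.06, 0]],
])

```text
time_s: 23.2
tcp_pos: [0.5385, 0.211, 0.1284]
tcp_rot: [-3.128, 0.271, 0.065]
ft_force: [0.6, 0.2, -2.0]
grip_width: 0.0435
```

```bash
python3 go.py 0.537 0.2125 0.0693 -0.174
```

```text
t 23.2 p [0.5385 0.211  0.1284] th -0.173 tilt 0.0413 w 0.0435 F [ 0.6  0.2 -2. ]
shift [ 0.0007 -0.0014  0.0591] turn 0.001 q [0.23 0.52 1.43 0.02 1.23 1.97]
```

Emit:
servo_tool([
  [[0.001, -0.001, 0.015, 0], [0.001, -0.001, 0.03, 0], [0.002, -0.001, 0.042, 0], [0.002, -0.001, 0.05, 0], [0.002, -0.001, 0.05, 0]],
])

```text
time_s: 23.7
tcp_pos: [0.5383, 0.2113, 0.0779]
tcp_rot: [-3.128, 0.272, 0.067]
ft_force: [0.1, 0.1, -1.5]
grip_width: 0.0434
```

```bash
python3 go.py 0.537 0.2125 0.0693 -0.174;python3 - <<'E'
from ov import *
from rig import optics,get_state
s=optics.snapshot("side");np.savez("side14.npz",**s)
p=get_state()["tcp_pos"]*1000; z=p[2]+27.7
draw(s,[(box((537.4,212.6),-.174,106,56,97),(0,255,0)),(box(p[:2],-.174,80,44,z,.004),(255,255,0)),(box(p[:2],-.174,80,44,z+32,.004),(255,255,0))],(230,240,370,360),5,"pics/o14.png")
E
```

```text
t 23.7 p [0.5383 0.2113 0.0779] th -0.174 tilt 0.0425 w 0.0434 F [ 0.1  0.1 -1.5]
shift [-0.0011 -0.001   0.0087] turn 0.0 q [0.23 0.57 1.49 0.02 1.12 1.97]
```

View pics/o14.png

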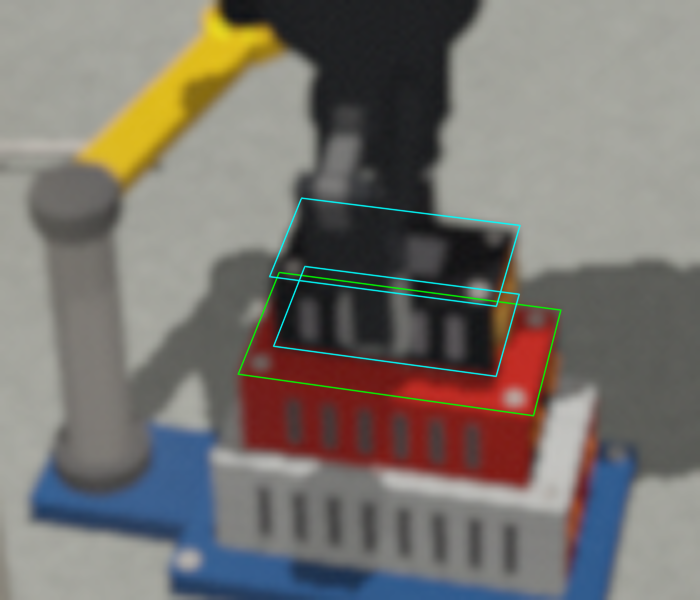

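The outlines match. Lowering the last 9 mm slowly.

Emit:
servo_tool([
  [[-0.001, -0.001, 0.003, 0], [-0.001, -0.001, 0.005, 0], [-0.001, -0.001, 0.007, 0], [-0.001, -0.001, 0.008, 0], [-0.001, -0.001, 0.008, 0]],
])

```text
time_s: 24.25
tcp_pos: [0.5375, 0.2127, 0.0705]
tcp_rot: [-3.128, 0.272, 0.065]
ft_force: [0.4, -0.2, -2.7]
grip_width: 0.0435
```

Emit:
servo_tool([
  [[0, 0, 0.001, 0], [0, 0, 0.002, 0], [0, 0, 0.002, 0]],
])

```text
time_s: 24.55
tcp_pos: [0.5376, 0.2128, 0.0693]
tcp_rot: [-3.128, 0.272, 0.064]
ft_force: [-2.2, 0.0, 4.8]
grip_width: 0.0433
```

```bash
python3 go.py 0.537 0.2125 0.0693 -0.174
```

```text
t 24.55 p [0.5376 0.2128 0.0693] th -0.173 tilt 0.0408 w 0.0433 F [-2.2  0.   4.8]
shift [-0.0005  0.0004  0.0001] turn 0.001 q [0.24 0.58 1.5  0.02 1.09 1.97]
```

Emit:
servo_tool([
  [[0, 0, 0, 0], [0, 0, 0, 0]],
], force=20)

```text
time_s: 24.75
tcp_pos: [0.5377, 0.2129, 0.0694]
tcp_rot: [-3.128, 0.272, 0.063]
ft_force: [-0.5, -0.3, 1.3]
grip_width: 0.0434
```

Emit:
servo_tool([
  [[0, 0, 0, 0], [0, 0, 0, 0], [0, 0, 0, 0]],
], fingers=0.4)

```text
time_s: 25.05
tcp_pos: [0.5378, 0.2129, 0.0694]
tcp_rot: [-3.127, 0.272, 0.063]
ft_force: [-0.3, -0.5, -0.6]
grip_width: 0.0511
```

Emit:
servo_tool([
  [[0, 0, 0, 0], [0, 0, -0.01, 0], [0, 0, -0.04, 0], [0, 0, -0.09, 0], [0, 0, -0.14, 0]],
], fingers=0)

```text
time_s: 25.55
tcp_pos: [0.5429, 0.212, 0.2112]
tcp_rot: [-3.128, 0.272, 0.065]
ft_force: [1.1, 0.8, -0.3]
grip_width: 0.0856
```

```bash
python3 go.py 0.45 0.05 0.22 -0.174
```

```text
t 25.55 p [0.5429 0.212  0.2112] th -0.173 tilt 0.0412 w 0.0856 F [ 1.1  0.8 -0.3]
shift [-0.0639  0.1756 -0.0058] turn 0.001 q [0.23 0.46 1.29 0.01 1.42 1.97]
```

Stack is released. Moving clear to check it and measure the knob.

Emit:
servo_tool([
  [[-0.01, 0.04, -0.01, -0.1], [-0.02, 0.085, -0.01, -0.2], [-0.03, 0.13, -0.01, -0.3], [-0.04, 0.175, -0.01, -0.4], [-0.05, 0.21, -0.01, -0.5]],
])

```text
time_s: 26.05
tcp_pos: [0.457, 0.0118, 0.2247]
tcp_rot: [-3.088, -0.515, 0.06]
ft_force: [0.5, -0.4, 0.2]
grip_width: 0.0851
```

```bash
python3 - <<'E'
from ov import *
from rig import optics,get_state
st=get_state();print(st["time_s"],st["tcp_pos"],st["joint_pos"])
s=optics.snapshot("side");np.savez("side15.npz",**s)
t=optics.snapshot("top");np.savez("top15.npz",**t)
B=[(box((537.4,212.6),-.174,106,56,97),(0,255,0)),(box((537,212.5),-.174,80,44,129),(255,255,0)),(box((536.4,212.3),-.171,130,68,59),(0,255,0))]
draw(s,B,(220,220,370,370),4,"pics/o15s.png")
draw(t,B,(200,180,350,310),4,"pics/o15t.png")
E
```

```text
26.05 [0.45699389 0.01177271 0.22469053] [-1.41184036e-01  2.19183345e-01  1.61316961e+00 -1.28559349e-03
  1.34913386e+00  1.09962384e+00]
```

View pics/o15s.png

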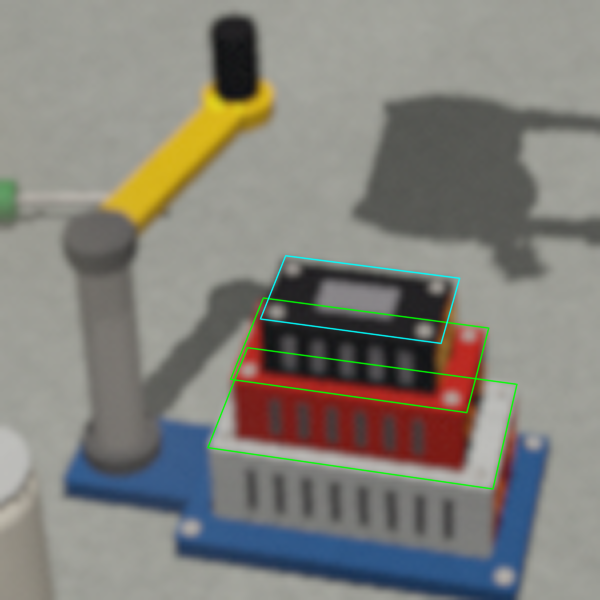

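View pics/o15t.png

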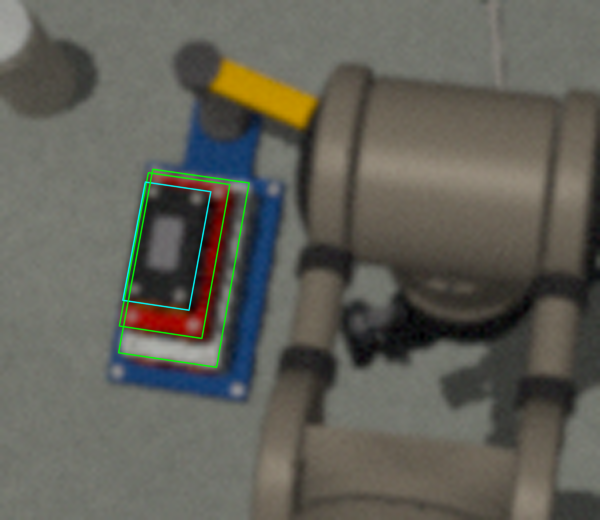

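```bash
python3 - <<'E'
from meas import *
t=dict(np.load("top15.npz")); s=dict(np.load("side15.npz")); t7=dict(np.load("top13.npz"))
p=screws(t,(228,224,256,260),.129,0,0)
for a,b in zip(p,ray(t,p,.129)): print(np.round(a,1),np.round(b*1000,1)[:2])
for S,sd,rng in((s,(278,235),None),(t7,(290,211),None)):
    I=S["color"].astype(int); m=(I.max(2)<50).astype(np.uint8); b=blob(m,sd); c=contour(b); print(b.sum(),c.min(0),c.max(0))
I=s["color"].astype(int); b=blob((I.max(2)<50).astype(np.uint8),(278,235)); vv,uu=np.nonzero(b); v=vv.min(); print("axis u",uu.mean(), ray(s,[[uu.mean(),vv.mean()]],.167))
I=t7["color"].astype(int); b=blob((I.max(2)<50).astype(np.uint8),(290,211)); vv,uu=np.nonzero(b); print(uu.mean(),vv.mean(),ray(t7,[[uu.mean(),vv.mean()]],.18))
post=np.array([654.3,190.3])
for k in(1.25,1.3,1.35,1.4):
    a=np.pi-.176+k; q=post+120*np.array([np.cos(a),np.sin(a)]); print(k,q.round(1),proj(s,[*q/1000,.167]).round(1),proj(t7,[*q/1000,.18]).round(1))
E
```

```text
[243.9 224.2] [581.8 206. ]
[253.2 225. ] [579.1 181.3]
[237.7 227.4] [573.5 222.3]
[254.  227.4] [572.4 179.2]
[248.6 229.2] [568.1 193.3]
[255.  231.7] [560.9 176.5]
[254.7 255.4] [497.8 176.9]
[233.2 251.7] [508.8 233.3]
[228.3 255.1] [500.2 246. ]
[244.4 253.4] [503.5 204. ]
[232.5 258.5] [490.9 235. ]
[248.3 258.9] [488.7 193.7]
168 [274 225] [283 243]
63 [287 206] [294 216]
axis u 278.3392857142857 [[0.60357901 0.08111313 0.167     ]]
290.1111111111111 211.26984126984127 [[0.60009917 0.07980995 0.18      ]]
1.25 [597.1  84.8] [[281.5 235.2]] [[288.2 212.5]]
1.3 [602.5  82.1] [[278.9 234.4]] [[289.2 210.4]]
1.35 [607.9  79.6] [[276.2 233.6]] [[290.2 208.3]]
1.4 [613.5  77.4] [[273.4 233. ]] [[291.  206.2]]
```

Small is at (538.5, 213.2), so it is centred. Knob is at about (0.602, 0.081), with the keeper at about 1.31 rad. I'll approach it with the jaws across the arm.

```bash
python3 go.py 0.602 0.0815 0.21 1.13
```

```text
t 26.15 p [0.4566 0.0106 0.2249] th 0.326 tilt 0.0403 w 0.0847 F [0.  1.1 0.9]
shift [ 0.1609 -0.0205  0.0093] turn -0.804 q [-0.14  0.22  1.61 -0.    1.35  1.1 ]
```

Emit:
servo_tool([
  [[0.032, -0.004, 0.002, -0.15], [0.064, -0.008, 0.004, -0.3], [0.096, -0.012, 0.006, -0.45], [0.13, -0.017, 0.008, -0.6], [0.16, -0.02, 0.009, -0.74]],
])

```text
time_s: 26.65
tcp_pos: [0.6027, 0.0824, 0.2106]
tcp_rot: [-2.681, -1.591, 0.05]
ft_force: [0.3, 0.6, 0.7]
grip_width: 0.0856
```

```bash
python3 go.py 0.602 0.0815 0.16 1.13
```

```text
t 26.65 p [0.6027 0.0824 0.2106] th 1.072 tilt 0.0397 w 0.0856 F [0.3 0.6 0.7]
shift [-0.0004  0.0017  0.0506] turn -0.058 q [0.01 0.51 1.21 0.   1.46 0.51]
```

Emit:
servo_tool([
  [[0, 0.002, 0.015, -0.03], [0, 0.002, 0.035, -0.058], [0, 0.002, 0.05, -0.058], [0, 0.002, 0.05, -0.058], [0, 0.002, 0.05, -0.058]],
])

```text
time_s: 27.15
tcp_pos: [0.6028, 0.0821, 0.1613]
tcp_rot: [-2.633, -1.668, 0.048]
ft_force: [0.2, -0.2, 1.5]
grip_width: 0.0855
```

```bash
python3 go.py 0.602 0.0815 0.12 1.13; python3 - <<'E'
from ov import *
from rig import optics
s=optics.snapshot("side");draw(s,[],(220,160,370,300),4,"pics/s16.png")
E
```

```text
t 27.15 p [0.6028 0.0821 0.1613] th 1.13 tilt 0.0392 w 0.0855 F [ 0.2 -0.2  1.5]
shift [-0.0004  0.0011  0.0413] turn -0.0 q [0.01 0.55 1.29 0.   1.34 0.45]
```

View pics/s16.png

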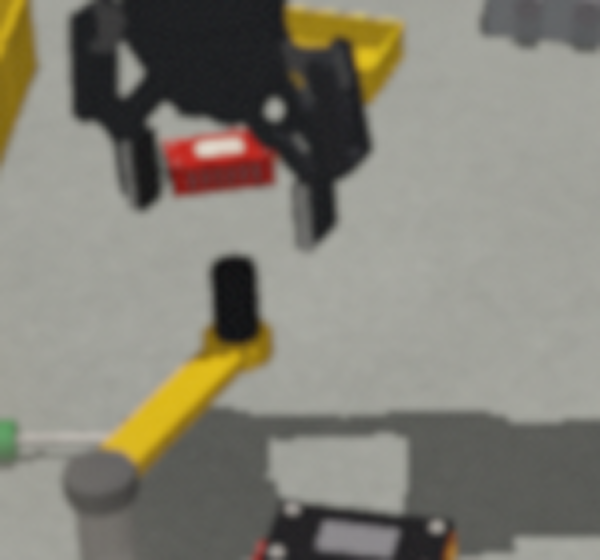

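Emit:
servo_tool([
  [[0, 0.001, 0.015, 0], [0, 0.001, 0.03, 0], [0, 0.001, 0.042, 0], [0, 0.001, 0.042, 0], [0, 0.001, 0.042, 0]],
])

```text
time_s: 27.7
tcp_pos: [0.6029, 0.0818, 0.1205]
tcp_rot: [-2.634, -1.668, 0.045]
ft_force: [0.0, 0.5, -0.2]
grip_width: 0.0851
```

Emit:
servo_tool([
  [[0, 0, 0, 0], [0, 0, 0, 0], [0, 0, 0, 0], [0, 0, 0, 0], [0, 0, 0, 0]],
], fingers=1, force=25)

```text
time_s: 28.2
tcp_pos: [0.6031, 0.0817, 0.1209]
tcp_rot: [-2.634, -1.669, 0.044]
ft_force: [-0.7, -0.2, 1.3]
grip_width: 0.0234
```

```bash
python3 go.py 0.602 0.0815 0.12 1.13; python3 - <<'E'
from ov import *
from rig import optics
s=optics.snapshot("side");draw(s,[],(220,160,370,300),4,"pics/s17.png")
E
```

```text
t 28.2 p [0.6031 0.0817 0.1209] th 1.13 tilt 0.0362 w 0.0234 F [-0.7 -0.2  1.3]
shift [-0.0006 -0.0009  0.0009] turn -0.0 q [0.01 0.58 1.35 0.   1.25 0.45]
```

View pics/s17.png

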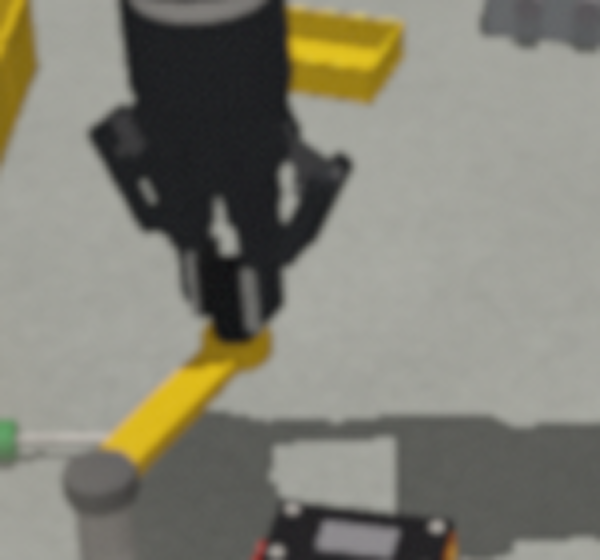

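Knob gripped (23.4 mm). Working out the arc about the post at (0.6543, 0.1903).

```bash
cat > arc.py <<'E'
import sys,numpy as np
from scipy.spatial.transform import Rotation as R
from rig import get_state
C=np.array([.6543,.1903]); s=get_state(); p=s["tcp_pos"]; M=R.from_rotvec(s["tcp_rot"]).as_matrix()
v=p[:2]-C; ang=np.arctan2(v[1],v[0])%(2*np.pi); k=ang-(np.pi-.176); th=np.arctan2(M[1,0],M[0,0])
print("t",s["time_s"],"k",k.round(3),"r",np.hypot(*v).round(4),"z",p[2].round(4),"th-k",(th-k+.176).round(3),"F",s["ft_force"].round(1),"w",s["grip_width"].round(4))
for d in map(float,sys.argv[1:]):
    a=ang-d; q=C+.120*np.array([np.cos(a),np.sin(a)]); print(d,(M.T@np.array([*(q-p[:2]),.1205-p[2]])).round(4))
E
python3 arc.py .06 .18 .3 .42 .54
```

```text
Traceback (most recent call last):
  File "arc.py", line 6, in <module>
    print("t",s["time_s"],"k",k.round(3),"r",np.hypot(*v).round(4),"z",p[2].round(4),"th-k",(th-k+.176).round(3),"F",s["ft_force"].round(1),"w",s["grip_width"].round(4))
                                                                                                                                                ^^^^^^^^^^^^^^^^^^^^^
AttributeError: 'float' object has no attribute 'round'
```

```bash
sed -i 's/s\["grip_width"\].round(4)/round(s["grip_width"],4)/' arc.py; python3 arc.py .06 .18 .3 .42 .54
```

```text
t 28.25 k 1.306 r 0.12 z 0.1209 th-k -0.001 F [-1.6  0.3  1.5] w 0.0235
0.06 [ 0.0003 -0.0072  0.0006]
0.18 [ 0.002  -0.0215  0.0011]
0.3 [ 0.0054 -0.0354  0.0015]
0.42 [ 0.0104 -0.0489  0.0019]
0.54 [ 0.0171 -0.0617  0.0023]
```

Emit:
servo_tool([
  [[0, -0.007, 0, 0.06], [0.002, -0.0215, 0.001, 0.18], [0.005, -0.035, 0.001, 0.3], [0.01, -0.049, 0.002, 0.42], [0.01, -0.049, 0.002, 0.42]],
])

```text
time_s: 28.75
tcp_pos: [0.5624, 0.1128, 0.1209]
tcp_rot: [-2.93, -1.086, 0.05]
ft_force: [0.5, -0.4, 1.6]
grip_width: 0.023
```

```bash
python3 arc.py .06 .18 .3 .42 .54
```

```text
t 28.75 k 0.877 r 0.1202 z 0.1209 th-k 0.009 F [ 0.5 -0.4  1.6] w 0.023
0.06 [ 0.0005 -0.0072  0.0006]
0.18 [ 0.0023 -0.0214  0.0009]
0.3 [ 0.0059 -0.0354  0.0012]
0.42 [ 0.0111 -0.0488  0.0014]
0.54 [ 0.0178 -0.0615  0.0016]
```

Emit:
servo_tool([
  [[0, -0.007, 0, 0.06], [0.002, -0.0215, 0.001, 0.18], [0.006, -0.035, 0.001, 0.3], [0.011, -0.049, 0.001, 0.42], [0.011, -0.049, 0.001, 0.42]],
])

```text
time_s: 29.25
tcp_pos: [0.5385, 0.1575, 0.1209]
tcp_rot: [-3.098, -0.457, 0.055]
ft_force: [-3.1, -1.1, 0.9]
grip_width: 0.0232
```

```bash
python3 arc.py .1 .2 .3 .4 .45
```

```text
t 29.25 k 0.452 r 0.1204 z 0.1209 th-k 0.017 F [-3.1 -1.1  0.9] w 0.0232
0.1 [ 0.0012 -0.012   0.0005]
0.2 [ 0.0032 -0.0238  0.0006]
0.3 [ 0.0063 -0.0354  0.0007]
0.4 [ 0.0106 -0.0465  0.0007]
0.45 [ 0.0132 -0.052   0.0007]
```

Easing toward the stop: to k ≈ 0.05 first, then slowly.

Emit:
servo_tool([
  [[0.001, -0.012, 0, 0.1], [0.003, -0.024, 0, 0.21], [0.006, -0.0355, 0, 0.31], [0.01, -0.0465, 0, 0.41], [0.01, -0.0465, 0, 0.41]],
])

```text
time_s: 29.75
tcp_pos: [0.5349, 0.2051, 0.1208]
tcp_rot: [-3.134, 0.177, 0.058]
ft_force: [-1.7, -1.8, 0.4]
grip_width: 0.0235
```

```bash
python3 arc.py .03 .05 .06 .08
```

```text
t 29.75 k 0.053 r 0.1203 z 0.1208 th-k 0.01 F [-1.7 -1.8  0.4] w 0.0235
0.03 [ 0.0004 -0.0036  0.0003]
0.05 [ 0.0006 -0.006   0.0003]
0.06 [ 0.0006 -0.0072  0.0003]
0.08 [ 0.0008 -0.0096  0.0003]
```

Emit:
servo_tool([
  [[0, -0.002, 0, 0.02], [0, -0.004, 0, 0.04], [0.001, -0.006, 0, 0.05], [0.001, -0.007, 0, 0.05], [0.001, -0.008, 0, 0.05]],
])

```text
time_s: 30.25
tcp_pos: [0.5356, 0.2108, 0.1208]
tcp_rot: [3.128, -0.254, -0.063]
ft_force: [-7.3, -10.3, 4.9]
grip_width: 0.0231
```

```bash
python3 arc.py .02 .03
```

```text
t 30.25 k 0.005 r 0.1204 z 0.1208 th-k 0.009 F [ -7.3 -10.3   4.9] w 0.0231
0.02 [ 0.0005 -0.0024  0.0002]
0.03 [ 0.0005 -0.0036  0.0002]
```

There is a −10 N reaction in y at k ≈ 0.005. One more small push will confirm the stop.

Emit:
servo_tool([
  [[0, -0.001, 0, 0], [0, -0.0015, 0, 0], [0, -0.0015, 0, 0]],
])

```text
time_s: 30.55
tcp_pos: [0.5355, 0.2107, 0.1208]
tcp_rot: [3.126, -0.253, -0.064]
ft_force: [-4.3, -6.4, 2.8]
grip_width: 0.0232
```

```bash
python3 arc.py .02
```

```text
t 30.55 k 0.006 r 0.1205 z 0.1208 th-k 0.008 F [-4.3 -6.4  2.8] w 0.0232
0.02 [ 0.0005 -0.0024  0.0002]
```

It didn't move any further, so this is the stop. Opening and lifting straight off.

Emit:
servo_tool([
  [[0, 0, 0, 0], [0, 0, 0, 0], [0, 0, 0, 0], [0, 0, 0, 0], [0, 0, 0, 0]],
], fingers=0)

```text
time_s: 31.05
tcp_pos: [0.5356, 0.2108, 0.1208]
tcp_rot: [3.126, -0.252, -0.064]
ft_force: [0.3, -0.0, -0.8]
grip_width: 0.0856
```

Emit:
servo_tool([
  [[0, 0, -0.01, 0], [0, 0, -0.03, 0], [0, 0, -0.06, 0], [0, 0, -0.09, 0], [0, 0, -0.1, 0]],
])

```text
time_s: 31.55
tcp_pos: [0.5413, 0.2114, 0.2248]
tcp_rot: [3.128, -0.252, -0.054]
ft_force: [0.7, 0.2, 0.2]
grip_width: 0.0851
```

Emit:
servo_tool([
  [[-0.01, 0.03, 0, 0], [-0.02, 0.07, 0, 0], [-0.04, 0.115, 0, 0], [-0.06, 0.16, 0, 0], [-0.08, 0.2, 0, 0]],
])

```text
time_s: 32.05
tcp_pos: [0.4288, 0.0254, 0.2284]
tcp_rot: [3.128, -0.252, -0.055]
ft_force: [-0.2, -1.1, -0.3]
grip_width: 0.0853
```

Emit:
servo_tool([
  [[0, 0.04, 0, 0], [0, 0.08, 0, 0], [0, 0.1, 0, 0], [0, 0.1, 0, 0]],
])

```text
time_s: 32.45
tcp_pos: [0.4123, -0.0753, 0.2289]
tcp_rot: [3.127, -0.257, -0.055]
ft_force: [0.2, -0.4, -0.6]
grip_width: 0.0856
```

```bash
python3 - <<'E'
from ov import *
from rig import optics,get_state
st=get_state();print(st["time_s"],st["tcp_pos"],st["ft_force"])
s=optics.snapshot("side");np.savez("side18.npz",**s)
t=optics.snapshot("top");np.savez("top18.npz",**t)
post=np.array([654.3,190.3])
def kb(k):
    a=np.pi-.176+k; d=np.array([np.cos(a),np.sin(a)]); n=np.array([-d[1],d[0]])
    return np.c_[[post+11*n,post+120*d+11*n,post+120*d-11*n,post-11*n],np.full(4,147)]/1000
for S,c,f,n in((s,(210,200,390,370),4,"s"),(t,(200,170,330,310),4,"t")):
    draw(S,[],c,f,f"pics/f{n}.png"); draw(S,[(kb(0),(255,0,255))],c,f,f"pics/fo{n}.png")
cv2.imwrite("pics/full_s.png",s["color"]);cv2.imwrite("pics/full_t.png",t["color"])
E
```

```text
32.45 [ 0.412319   -0.07532119  0.2289496 ] [ 0.22819985 -0.35569196 -0.59006605]
```

View pics/fos.png

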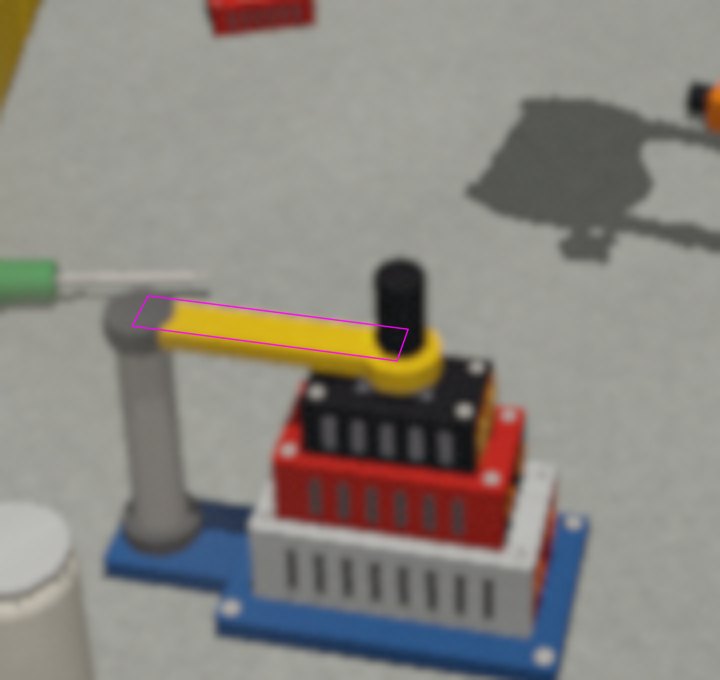

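View pics/fot.png

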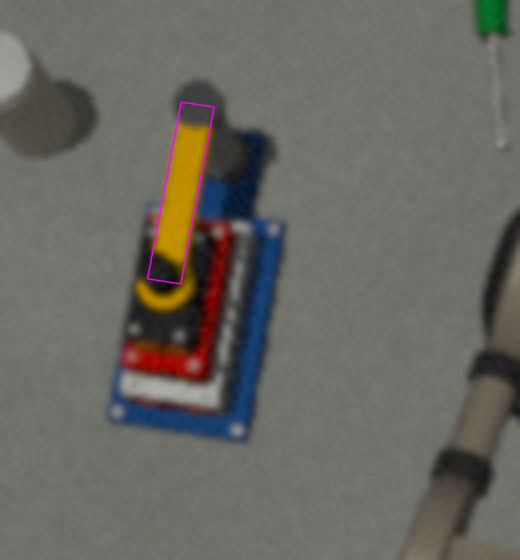

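View pics/full_s.png

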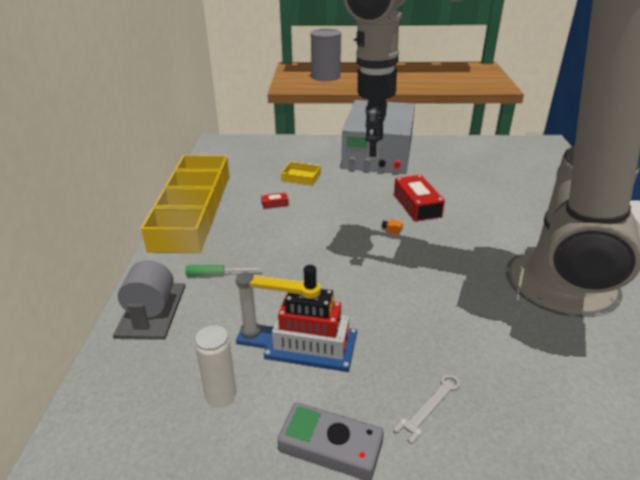

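View pics/fs.png

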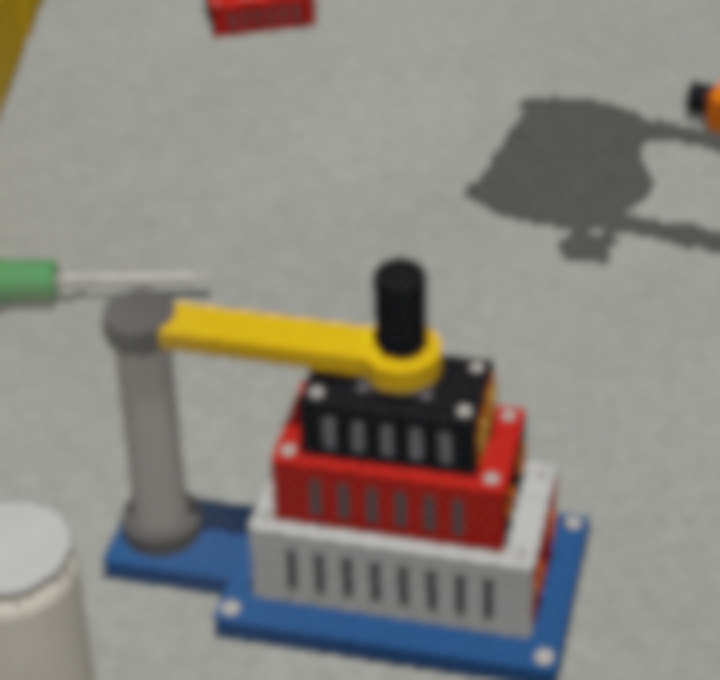

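Keeper lies along the closed outline in both views, the stack is intact and clear on every side, and the bystanders sit at their first-picture pixels. Handing in.

```bash
python3 - <<'E'
from rig import bot
print(bot.close_job())
E
```

```text
the job is handed in; nothing more can be done
None
```

The three cases are stacked on the blue base and the yellow keeper is closed against its stop and released. I handed the job in at about 32.5 s; no verdict is reported.

- **Stack:** the top camera put the cases within about 2 mm of the deck centre and 0.01 rad of the base's direction. The large was at (536, 212) mm, the medium at (537, 213) and the small at (538, 213). The tightest nominal margin is 6 mm. The side view shows all three flat with no overhang.
- **Set-downs:** touchdown forces were about 18, 17 and 7 N. The tool had tilted about 0.03 to 0.04 rad by then. The large and the medium therefore touched at one end first and settled flat when I eased the grip.
- **Keeper:** it stopped at about 0.005 rad with roughly 10 N of reaction and did not move with a further push. After release both views show it lying along the closed line.
- **Bystanders:** by eye, the plug, driver, spanner, meter, tray and can are where they were in the first picture. I did not measure this.

**What disagreed:** the fingertips are really about 36 mm above where the reported tool point says. Because of that, my first grasp closed on top of the large case and pressed on it with about 19 N. The case was then still within about 1 mm of where I had measured it, and I allowed for the offset from then on.

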